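# Sort specimen trays into pass and reject docks

## Robot

A 6-joint arm with a two-finger parallel gripper is mounted at the origin on the work surface. World frame = base frame: x ahead of the robot, y to its left, z up, the work surface at z = 0. Lengths are in m, angles in degrees, forces in N, time in s.
With the tool pointing down it reaches from about 0.375 to 0.9 m from the base axis. Payload 3.1 kg.
Tool frame: the origin (TCP) lies on the centre line of the jaws, within the pads' length; the fingertips stand 8 mm ahead of it and the grasp point (between the pads) lies 11 mm behind it; z points along the fingers, y is the direction in which the jaws open and shut (so a half turn about z gives the same grasp; the last joint's range is limited). The gripper opens to 87 mm and grips with 3 to 60 N. Pads are 19 mm wide; open, the fingers measure 117 mm over their backs; the gripper's body (75 mm by 190 mm) begins 51 mm behind the grasp point.
Start: joints at [65.403, 30.224, 82.088, -0, 67.689, -10.227], TCP at [0.155, 0.605, 0.231] pointing down, gripper open.
Joint ranges: [-176.69, 176.69], [-43.24, 126.21], [12.49, 139.97], [-82, 262], [0, 151.66], [-163.58, 163.58]. Speed limits (degrees/s): [159.86, 159.86, 180, 180, 180, 180].

## Interface

Orientations are given as a 3x3 rotation matrix whose columns are the frame's x, y, z axes.
In Python, from rig import * gives the robot as it stands. The module is installed in compiled form; this text tells all that it offers.
- The arm moves only by the tool arm_command, never from a script. Its argument "commands" is a list of rows, each an object with "translation": the shift along the tool's x, y, z scaled (see below), a list of three; "dr": the turn, a rotation vector about the tool's x, y, z scaled (see below), a list of three; "jaw": the closure, from 0 (fully open) to 1 (shut). In form: [{"translation": [x, y, z], "dr": [ax, ay, az], "jaw": jaw}, ...]. A call has 1 to 12 rows; each row shifts and turns the commanded pose from where the row before left it, along the tool's axes as they then stand; what a row does not reach is not made up. The controller multiplies each number of a shift by 25 mm and each number of a turn by 6 degrees. A row lasts 1/12 s, in which the tool goes at most 41.7 mm and 7.16 degrees, less where a joint would pass 70% of its speed; a pose out of reach is approached as far as the arm can. A call with a number of a shift or a turn outside -1 to 1 is refused whole. A call with a gripper value outside its range is refused whole. The fingers move at their own pace and stop on an object; the grip force is fixed at half the most. Time passes only in rows, so rows that do not move let the fingers close. It gives the time, the measured TCP pose, the force and the opening at its end, in the units of the state.
- read_state(): the state, without advancing time (a new reading comes with each control period).
- capture(name): name is "scene" or "top" or "wrist"; returns (picture, depth): 400x640x3 uint8, red, green, blue; 400x640 float32, m along the optical axis (not along the pixel's ray), 0 where there is no reading.
- camera_model(name): a dict with "intrinsics" (3x3 intrinsics, pixels), "pose" (4x4, takes a point from camera to world coordinates); the wrist camera has in their place "mount" (4x4, takes a point from camera to tool coordinates, whose origin is the TCP and whose axes are the flange's). Camera axes: x right, y down, z forward; pixel columns grow to the right and rows downward; lengths in m; the calibration is good to about 2 mm. A picture is of the moment at which its call begins: read the wrist's pose just before it. camera_model takes no time and is no camera call.
- hand_in(): hands the job in, once; it reports no verdict.
The state is a dict: "time_s": time; "joint_positions": joint angles; "qvel": joint speeds; "tau": joint torques, N m; "position": TCP position; "tcp_rot": TCP orientation; "force": force on the tool from outside, world axes, zero at the start; "moment": the same for the moment, N m; "opening": opening from 0.0 (shut) to 1.0 (fully open).
Only numpy, scipy, OpenCV 4.12 (cv2) and the standard library are available. Lean on these libraries where they do the work, as an engineer would, in place of code of your own. Each camera call takes 0.05 s, during which the arm holds its last target.

## Task

Sort the two specimen trays by the tag inside them: slide the tray with the round tag into the pass dock (round mark) and the tray with the bar tag into the reject dock (bar mark, with the hinged wire bail), each fully home and square against the back wall. Before the reject tray goes in, swing the bail all the way back to its stop to check that it does not bind, and once that tray is home swing the bail fully down again across its mouth. Keep the trays flat on the bench (slide them, do not lift or tip them) and leave the jar and the glass dish where they are.

Things in the scene. Friction and masses are not known exactly. Their poses are not given: they have to be found in the camera images.
- tray_round: Open-topped cream plastic specimen tray, loose on the bench, 100 (its x) x 120 (its y) x 45 (tall), walls and floor 5 thick, about 0.35 kg, slippery (friction about 0.35); too wide to grip across. Inside on its floor a flat blue round tag 48 across. Origin: centre of the underside. It looks the same turned half round. The pass tray.
- tray_bar: Open-topped cream plastic specimen tray, loose on the bench, 100 (its x) x 120 (its y) x 45 (tall), walls and floor 5 thick, about 0.35 kg, slippery (friction about 0.35); too wide to grip across. Inside on its floor a flat blue bar tag 16 x 90 (long way along its y). Origin: centre of the underside. It looks the same turned half round. The reject tray.
- dock_pass: Fixed bay of 6 mm aluminium walls, 30 high, on three sides, no floor; mouth to its +x (away from the robot, yaw within 0.12). Origin: on the bench, where a tray's middle is when home. Inner faces: back wall 50 behind (-x), side walls 65 either side. Behind it a shelf 6 high, to 122 behind the origin, bears a flat blue round mark 48 across. The pass dock; no bail.
- dock_reject: Fixed bay of 6 mm aluminium walls, 30 high, on three sides, no floor; mouth to its +x (away from the robot, yaw within 0.12). Origin: on the bench, where a tray's middle is when home. Inner faces: back wall 50 behind (-x), side walls 65 either side. Behind it a shelf 6 high, to 122 behind the origin, bears a flat blue bar mark 16 x 90. The reject dock; has the bail, on two posts 60 high.
- pass_mouth (a point): Middle of the pass dock's mouth, at bench height, 46 in front (+x) of the dock's origin, where its side walls end (5 mm clearance each side of a 120 mm wide tray). From there two guide wings, 30 high, flare out by 0.5 rad to 23 farther in front and 84 either side.
- reject_mouth (a point): Middle of the reject dock's mouth, at bench height, 46 in front (+x) of the dock's origin, where its side walls end (5 mm clearance each side of a 120 mm wide tray). From there two guide wings, 30 high, flare out by 0.5 rad to 23 farther in front and 84 either side.
- bail (a joint): Angle (rad) of the reject dock's steel wire bail, a hoop 170 wide hinged along the dock's y. 0: down on its stop, crossbar across the mouth; it grows as the crossbar is raised and swung over towards the robot; 2.35: fully back on its stop. It weighs 0.12 kg, its hinge is a little stiff and it stays where it is left; about 1 to 3 N at the crossbar moves it.
- bail_bar (a point): Middle of the bail's crossbar, a bar 12 thick and 170 long along the dock's y. It is 131 from the hinge line; with the bail at 0 it is 130 in front of the hinge and 14 below it (70 in front of the dock's origin, 36 above the bench). At the angle q its direction from the hinge is q - 0.107 above the dock's +x. The side wires run 83 either side of it.
- bail_hinge (a point): Middle of the bail's hinge line, 60 behind the reject dock's origin and 50 above the bench; its axes are the dock's.
- jar: Bystander: closed glass jar, 68 across, 100 tall. Origin: centre of the underside.
- dish: Bystander: closed glass dish 94 across, 23 tall. Origin: centre of the underside.

How it is judged:
By the outcome, as a careful person would: the job done as asked, in the order asked, and still so for the second after the job is handed in, with the robot touching nothing.
It also fails if it takes over 72 s, if anything falls off the work surface, if the arm or the gripper's body presses on something with over 40 N, if the wrist force passes 120 N, or if a joint passes its speed limit or range.

## Working session

There is one attempt and no reset: what is moved stays moved. The work goes in short steps, Python scripts to look and compute and a tool call to move; the robot and the scene stay as the last step left them, time stands still between calls to the robot, and variables do not carry over. Pictures are saved under pics/ and viewed, and the job is handed in when it is done.

Besides the shell and the picture viewer there is one more tool, called as a command line: name --argument value ..., lists and objects as JSON in quotes. arm_command: Moves the arm, as the interface text tells. Its arguments: {"type":"object","properties":{"commands":{"type":"array"}},"required":["commands"]}

```bash
mkdir -p pics; python3 - <<'E'
from rig import *
import cv2,numpy as np
s=read_state()
for k,v in s.items(): print(k,np.round(v,4).tolist())
for n in ("top","scene"):
    p,d=capture(n); cv2.imwrite(f"pics/{n}0.png",p[:,:,::-1]); np.savez(f"{n}0.npz",p=p,d=d)
for n in ("top","scene","wrist"):
    m=camera_model(n); print(n,{k:np.round(v,4).tolist() for k,v in m.items()})
E
```

```text
time_s 0.0
joint_positions [65.4023, 30.2782, 82.1598, -0.0016, 67.6884, -10.2266]
qvel [-0.0255, 0.0444, 0.0117, -0.1069, -0.0122, -0.0913]
tau [-0.0018, -44.0039, -17.659, 0.063, 0.058, -0.0002]
position [0.1548, 0.6048, 0.2296]
tcp_rot [[-0.9687, 0.2482, -0.0009], [0.2482, 0.9687, -0.002], [0.0004, -0.0022, -1.0]]
force [0.0882, -0.3205, -1.1869]
moment [0.0095, 0.0185, 0.0162]
opening 0.9977
top {'intrinsics': [[361.6413, 0.0, 325.5423], [0.0, 361.6413, 198.6566], [0.0, 0.0, 1.0]], 'pose': [[-0.0269, -0.9965, 0.0791, 0.4415], [-0.9995, 0.0256, -0.0172, -0.0074], [0.0151, -0.0795, -0.9967, 1.2833], [0.0, 0.0, 0.0, 1.0]]}
scene {'intrinsics': [[451.7065, 0.0, 323.9446], [0.0, 451.7065, 196.033], [0.0, 0.0, 1.0]], 'pose': [[0.5702, 0.6262, -0.5317, 1.2957], [0.8214, -0.4468, 0.3545, -0.5371], [-0.0155, -0.6389, -0.7691, 1.1856], [0.0, 0.0, 0.0, 1.0]]}
wrist {'intrinsics': [[359.2671, 0.0, 327.5567], [0.0, 359.2671, 194.0451], [0.0, 0.0, 1.0]], 'mount': [[0.0001, -0.9547, -0.2977, 0.0811], [1.0, 0.0003, -0.0005, 0.0007], [0.0006, -0.2977, 0.9547, -0.1544], [0.0, 0.0, 0.0, 1.0]]}
```

View pics/top0.png

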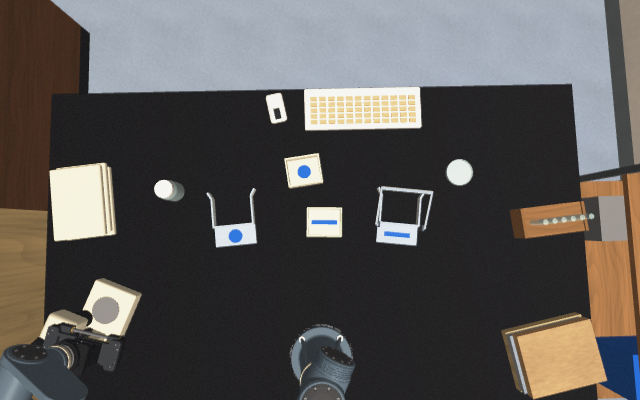

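View pics/scene0.png

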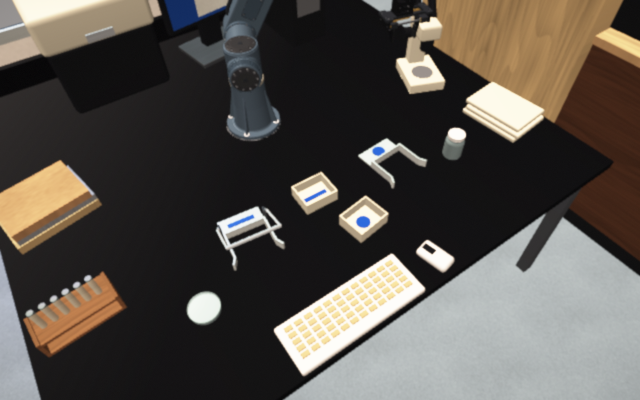

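```bash
cat > h.py <<'E'
import cv2,numpy as np
from rig import *
def cam(n,st=None):
    m=camera_model(n)
    K=np.array(m["intrinsics"])
    if n=="wrist":
        T=np.eye(4);T[:3,:3]=np.array(st["tcp_rot"]);T[:3,3]=st["position"]
        return K,T@np.array(m["mount"])
    return K,np.array(m["pose"])
def onplane(uv,z,K,P):
    uv=np.atleast_2d(np.asarray(uv,float))
    r=np.c_[(uv[:,0]-K[0,2])/K[0,0],(uv[:,1]-K[1,2])/K[1,1],np.ones(len(uv))]@P[:3,:3].T
    t=(z-P[2,3])/r[:,2]
    return P[:3,3]+r*t[:,None]
def proj(X,K,P):
    X=np.atleast_2d(X); c=(X-P[:3,3])@P[:3,:3]
    return (c@K.T)[:,:2]/c[:,2:]
def rect(mask,z,K,P,hull=True):
    cs,_=cv2.findContours(mask.astype(np.uint8),cv2.RETR_EXTERNAL,cv2.CHAIN_APPROX_NONE)
    c=max(cs,key=cv2.contourArea)[:,0,:]
    w=onplane(c,z,K,P)[:,:2]
    return cv2.minAreaRect((w*1000).astype(np.float32))
E
python3 - <<'E'
from h import *
for n in("top","scene"):
    f=np.load(n+"0.npz");p,d=f["p"].astype(int),f["d"];K,P=cam(n)
    b=(p[...,2]>150)&(p[...,0]<110)&(p[...,2]-p[...,0]>90)
    k,l,s,c=cv2.connectedComponentsWithStats(b.astype(np.uint8))
    print(n)
    for i in range(1,k):
        if 25<s[i,4]<1200:
            print(" blue",c[i].round(1),s[i,4],onplane(c[i],.006,K,P).round(4)[0,:2],np.round(rect(l==i,.006,K,P),1).tolist() if 0 else [np.round(x,1) for x in rect(l==i,.006,K,P)])
f=np.load("top0.npz");p=f["p"]
crop=p[140:270,140:500]
cv2.imwrite("pics/crop0.png",cv2.resize(crop[:,:,::-1],None,fx=2.2,fy=2.2,interpolation=cv2.INTER_CUBIC))
p=np.load("scene0.npz")["p"]
cv2.imwrite("pics/crop1.png",cv2.resize(p[120:340,170:480][:,:,::-1],None,fx=2.5,fy=2.5,interpolation=cv2.INTER_CUBIC))
E
```

```text
top
 blue [303.6 171.4] 122 [0.6424 0.0462] [array([641.9,  46.4]), array([39.2, 39.6]), np.float64(88.7)]
 blue [324. 222.] 75 [ 0.4605 -0.0218] [array([460.5, -21.8]), array([84.6,  7. ]), np.float64(88.5)]
 blue [235.  235.6] 133 [0.4212 0.2909] [array([421.6, 291. ]), array([42.4, 41.5]), np.float64(44.0)]
 blue [396.7 234.3] 98 [ 0.4103 -0.2771] [array([ 410.6, -276.7]), array([88.6, 13.4]), np.float64(83.3)]
 blue [636.5 375.3] 215 [-0.0968 -1.087 ] [array([ -101.9, -1087.7]), array([ 18.5, 146.9]), np.float64(89.9)]
scene
 blue [377.8 150.5] 69 [0.4161 0.2936] [array([416.4, 294.2]), array([37.8, 36.7]), np.float64(54.3)]
 blue [314.4 195.5] 56 [ 0.4592 -0.0184] [array([459.6, -16.4]), array([77.9,  9.4]), np.float64(88.0)]
 blue [240.9 220.8] 73 [ 0.4092 -0.2736] [array([ 409.3, -274.6]), array([83.8, 11.5]), np.float64(83.6)]
 blue [362.8 221.5] 106 [0.6413 0.048 ] [array([641.5,  48.5]), array([39.1, 36.2]), np.float64(54.6)]
```

View pics/crop0.png

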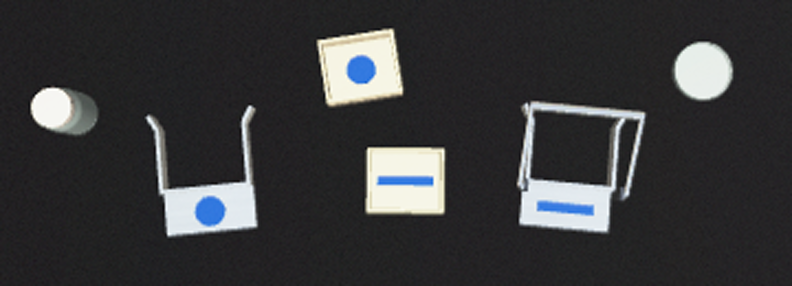

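View pics/crop1.png

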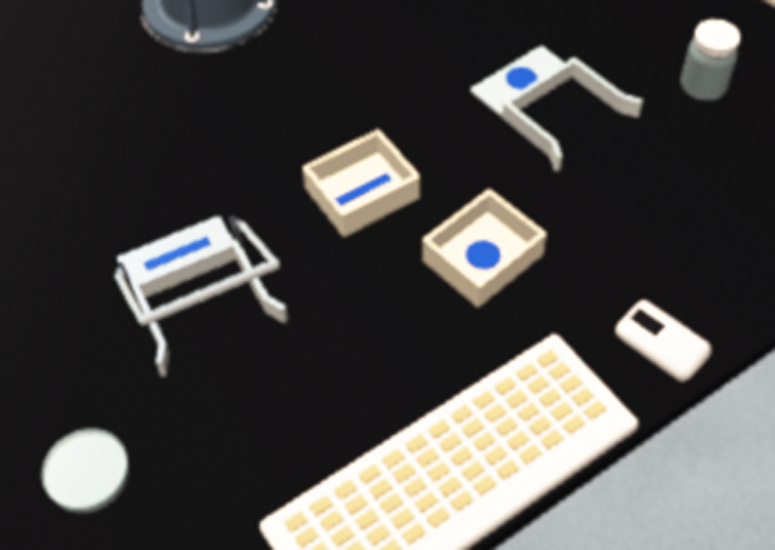

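```bash
python3 - <<'E'
from h import *
C={n:cam(n) for n in("top","scene")}
def ray(n,uv):
    K,P=C[n]; r=P[:3,:3]@np.linalg.inv(K)@np.array([*uv,1.]); return P[:3,3],r/np.linalg.norm(r)
def tri(a,b):
    o1,r1=ray("top",a);o2,r2=ray("scene",b)
    s=np.linalg.lstsq(np.c_[r1,-r2],o2-o1,rcond=None)[0]
    x,y=o1+s[0]*r1,o2+s[1]*r2
    return ((x+y)/2).round(4),np.linalg.norm(x-y).round(4)
print("barL",tri((382.3,187.7),(228,247.2)))
print("barR",tri((432.3,192.7),(280.8,225.6)))
f=np.load("top0.npz");p,d=f["p"].astype(int),f["d"];K,P=C["top"]
m=(p.min(2)>150)|((p[...,2]>150)&(p[...,0]<110)&(p[...,2]-p[...,0]>90))
k,l,s,c=cv2.connectedComponentsWithStats(m.astype(np.uint8))
for i in range(1,k):
    if s[i,4]>200 and 150<c[i][1]<260: print(c[i].round(),s[i,4],*[ [np.round(x,1) for x in rect(l==i,z,K,P)] for z in (.045,.006)])
# depth points
v,u=np.mgrid[:400,:640]
pc=np.stack([(u-K[0,2])/K[0,0]*d,(v-K[1,2])/K[1,1]*d,d],-1)@P[:3,:3].T+P[:3,3]
q=(pc[...,1]<-.17)&(pc[...,1]>-.4)&(pc[...,0]>.35)&(pc[...,0]<.65)&(pc[...,2]>.036)&(d>0)
print(q.sum()); w=pc[q]
print(w[np.argsort(w[:,0])][::max(1,len(w)//40)].round(3).tolist())
E
```

```text
barL (array([ 0.5443, -0.2947,  0.0531]), np.float64(0.1501))
barR (array([ 0.5805, -0.2887,  0.2039]), np.float64(0.1446))
[303. 170.] 1000 [array([640.9,  45.5]), array([103.6, 118.5]), np.float64(7.6)] [array([647.2,  47.2]), array([106.9, 122.2]), np.float64(7.6)]
[459. 172.] 528 [array([ 622.6, -496.7]), array([87.8, 87.7]), np.float64(88.6)] [array([ 628.3, -512.2]), array([90.6, 90.5]), np.float64(88.6)]
[ 80. 202.] 4086 [array([553.1, 800.8]), array([247.9, 202. ]), np.float64(5.6)] [array([556.7, 826.3]), array([255.7, 208.3]), np.float64(5.6)]
[164. 189.] 294 [array([584.7, 524.6]), array([69.3, 60.7]), np.float64(18.4)] [array([589.2, 541.3]), array([71.5, 62.6]), np.float64(18.4)]
[399. 222.] 1214 [array([ 474.5, -293.4]), array([188.1, 192.1]), np.float64(82.9)] [array([ 475.5, -302.5]), array([194. , 198.2]), np.float64(82.9)]
[235. 230.] 973 [array([483.5, 288.7]), array([186.4, 161.3]), np.float64(4.8)] [array([484.8, 298. ]), array([192.3, 166.4]), np.float64(4.8)]
[324. 222.] 1018 [array([461.8, -21.4]), array([116.6,  99. ]), np.float64(88.4)] [array([462.4, -21.9]
[... 317 characters left out ...]
-0.369, 0.081], [0.493, -0.369, 0.084], [0.5, -0.371, 0.089], [0.506, -0.37, 0.093], [0.513, -0.37, 0.094], [0.519, -0.372, 0.098], [0.524, -0.203, 0.085], [0.53, -0.205, 0.091], [0.538, -0.378, 0.104], [0.544, -0.206, 0.091], [0.546, -0.211, 0.097], [0.548, -0.36, 0.111], [0.549, -0.207, 0.104], [0.551, -0.367, 0.111], [0.552, -0.32, 0.115], [0.553, -0.298, 0.111], [0.554, -0.371, 0.109], [0.555, -0.334, 0.112], [0.556, -0.208, 0.102], [0.557, -0.262, 0.11], [0.558, -0.331, 0.113], [0.559, -0.304, 0.112], [0.56, -0.261, 0.115], [0.561, -0.249, 0.109], [0.562, -0.29, 0.117], [0.563, -0.268, 0.115], [0.564, -0.249, 0.11], [0.565, -0.207, 0.108], [0.567, -0.222, 0.116], [0.571, -0.212, 0.117]]
```

arm_command --commands '[{"translation":[0,0,0],"dr":[0,0,0.94],"jaw":0},{"translation":[0,0,0],"dr":[0,0,0.94],"jaw":0},{"translation":[0,0,0],"dr":[0,0,0.94],"jaw":0},{"translation":[0,0,0],"dr":[0,0,0.94],"jaw":0},{"translation":[0,0,0],"dr":[0,0,0.94],"jaw":0},{"translation":[0,0,0],"dr":[0,0,0.94],"jaw":0},{"translation":[0,0,0],"dr":[0,0,0.94],"jaw":0},{"translation":[0,0,0],"dr":[0,0,0.94],"jaw":0},{"translation":[0,0,0],"dr":[0,0,0.94],"jaw":0},{"translation":[0,0,0],"dr":[0,0,0.94],"jaw":0},{"translation":[0,0,0],"dr":[0,0,0.94],"jaw":0},{"translation":[0,0,0],"dr":[0,0,0.99],"jaw":0}]'

```text
time_s: 1.1
position: [0.1549, 0.605, 0.2299]
tcp_rot: [[-0.128, 0.992, -0.001], [0.992, 0.128, -0.001], [-0.001, -0.001, -1.0]]
force: [0.2, 0.5, 0.2]
opening: 0.998
```

arm_command --commands '[{"translation":[-0.69,0.456,0],"dr":[0,0,0],"jaw":0},{"translation":[-0.69,0.456,0],"dr":[0,0,0],"jaw":0},{"translation":[-0.69,0.456,0],"dr":[0,0,0],"jaw":0},{"translation":[-0.69,0.456,0],"dr":[0,0,0],"jaw":0},{"translation":[-0.69,0.456,0],"dr":[0,0,0],"jaw":0},{"translation":[-0.69,0.456,0],"dr":[0,0,0],"jaw":0},{"translation":[-0.69,0.456,0],"dr":[0,0,0],"jaw":0},{"translation":[-0.69,0.456,0],"dr":[0,0,0],"jaw":0},{"translation":[-0.69,0.456,0],"dr":[0,0,0],"jaw":0},{"translation":[-0.69,0.456,0],"dr":[0,0,0],"jaw":0},{"translation":[-0.69,0.456,0],"dr":[0,0,0],"jaw":0},{"translation":[-0.69,0.456,0],"dr":[0,0,0],"jaw":0}]'

```text
time_s: 2.1
position: [0.3185, 0.4174, 0.2302]
tcp_rot: [[-0.133, 0.991, -0.001], [0.991, 0.133, -0.001], [-0.001, -0.001, -1.0]]
force: [0.2, 0.3, -0.3]
opening: 1.0
```

```bash
python3 - <<'E'
from h import *
st=read_state(); p,d=capture("wrist"); np.savez("w0.npz",p=p,d=d,R=st["tcp_rot"],t=st["position"]); cv2.imwrite("pics/w0.png",p[:,:,::-1]); print(st["position"],st["joint_positions"])
E
```

```text
[0.31846756 0.4174458  0.23017717] [4.04548949e+01 2.25970344e+01 9.63483919e+01 9.18780454e-04
 6.11120400e+01 3.27990213e+01]
```

View pics/w0.png

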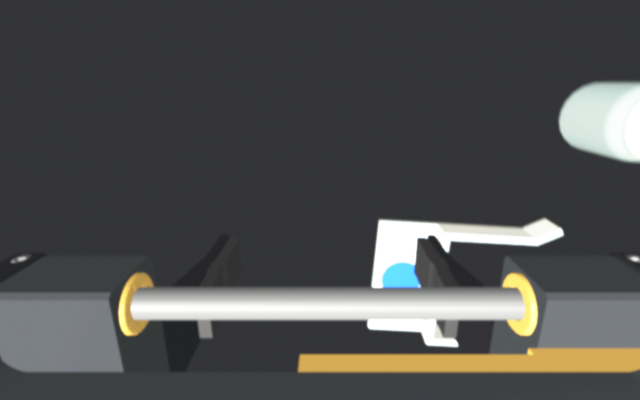

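arm_command --commands '[{"translation":[-0.78,0.4,0],"dr":[0,0,0],"jaw":0},{"translation":[-0.78,0.4,0],"dr":[0,0,0],"jaw":0},{"translation":[-0.78,0.4,0],"dr":[0,0,0],"jaw":0},{"translation":[-0.78,0.4,0],"dr":[0,0,0],"jaw":0},{"translation":[-0.78,0.4,0],"dr":[0,0,0],"jaw":0},{"translation":[-0.78,0.4,0],"dr":[0,0,0],"jaw":0},{"translation":[-0.78,0.4,0],"dr":[0,0,0],"jaw":0},{"translation":[-0.78,0.4,0],"dr":[0,0,0],"jaw":0},{"translation":[-0.78,0.4,0],"dr":[0,0,0],"jaw":0},{"translation":[-0.78,0.4,0],"dr":[0,0,0],"jaw":0},{"translation":[-0.78,0.4,0],"dr":[0,0,0],"jaw":0},{"translation":[-0.78,0.4,0],"dr":[0,0,0],"jaw":0}]'

```text
time_s: 3.15
position: [0.4685, 0.2018, 0.2303]
tcp_rot: [[-0.133, 0.991, -0.001], [0.991, 0.133, 0.0], [0.0, -0.001, -1.0]]
force: [0.3, 0.4, 0.6]
opening: 0.999
```

```bash
python3 - <<'E'
from h import *
st=read_state(); p,d=capture("wrist"); np.savez("w1.npz",p=p,d=d,R=st["tcp_rot"],t=st["position"]); cv2.imwrite("pics/w1.png",p[:,:,::-1]); print(st["position"])
E
```

```text
[0.46848956 0.20181878 0.23027749]
```

View pics/w1.png

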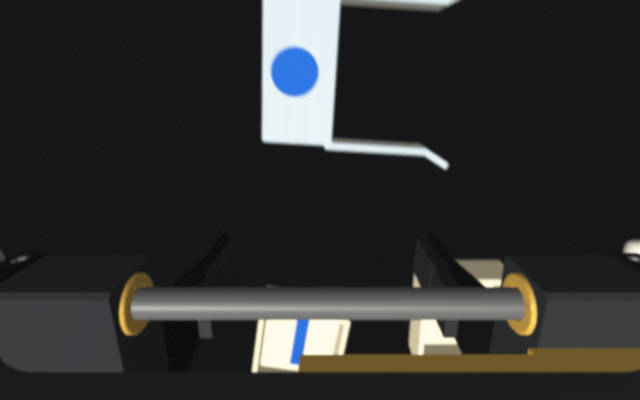

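```bash
cat >> h.py <<'E'
def load(f):
    f=np.load(f);st=dict(tcp_rot=f["R"],position=f["t"]);K,P=cam("wrist",st);return f["p"].astype(int),f["d"],K,P
def blue(p): return (p[...,2]>150)&(p[...,0]<110)&(p[...,2]-p[...,0]>90)
def line(pts):
    vx,vy,x,y=cv2.fitLine(np.float32(pts),cv2.DIST_HUBER,0,.01,.01).ravel(); return np.degrees(np.arctan2(vy,vx))%180,(x,y)
def pcl(d,K,P):
    v,u=np.mgrid[:d.shape[0],:d.shape[1]]
    return np.stack([(u-K[0,2])/K[0,0]*d,(v-K[1,2])/K[1,1]*d,d],-1)@P[:3,:3].T+P[:3,3]
E
python3 - <<'E'
from h import *
p,d,K,P=load("w1.npz")
b=blue(p);b[200:]=0
m=cv2.moments(b.astype(np.uint8),True);c=(m['m10']/m['m00'],m['m01']/m['m00']);print(c,onplane(c,.006,K,P).round(4))
X=pcl(d,K,P)
print("depth at mark",X[int(c[1]),int(c[0])].round(4))
g=(p.min(2)>120)|b
# left shelf edge (back) rows 5..130
L=[(np.argmax(g[r,200:])+200-.5,r) for r in range(5,132)]
w=onplane(L,.006,K,P)[:,:2];print("back edge",line(w),w[0],w[-1])
# bottom shelf edge cols 268..320
B=[(cc,200-np.argmax(g[200:0:-1,cc])+.5) for cc in range(268,318)]
w=onplane(B,.006,K,P)[:,:2];print("side edge",line(w))
B=[(cc,200-np.argmax(g[200:0:-1,cc])+.5) for cc in range(335,415)]
w=onplane(B,.0,K,P)[:,:2];print("wall outer bottom?",line(w),w[0],w[-1])
w=onplane(B,.03,K,P)[:,:2];print("wall @30",line(w),w[0],w[-1])
q=(X[...,2]>.02)&(X[...,2]<.04)&(np.mgrid[:400,:640][0]<200)
print(q.sum()); w=X[q]; near=w[w[:,1]<.27]; print("near wall top", line(near[:,:2]),near[:,0].min(),near[:,0].max(),near[:,2].mean(), np.median(near[:,1]))
E
```

```text
(294.2307239552678, 71.15008828722777) [[0.4242 0.2893 0.006 ]]
depth at mark [0.4241 0.2894 0.0079]
back edge (np.float32(94.51184), (np.float32(0.39172745), np.float32(0.28616348))) [0.38714675 0.34421334] [0.39649831 0.22570377]
side edge (np.float32(4.103269), (np.float32(0.43008438), np.float32(0.21667084)))
wall outer bottom? (np.float32(4.150489), (np.float32(0.51866287), np.float32(0.21768875))) [0.4759027  0.21448209] [0.56160482 0.22049834]
wall @30 (np.float32(4.150497), (np.float32(0.5140142), np.float32(0.22284758))) [0.47458912 0.21989102] [0.5536068  0.22543803]
2005
near wall top (np.float32(177.83734), (np.float32(0.53294396), np.float32(0.2293988))) 0.45890732231520603 0.5877892066852484 0.02974184599270363 0.22976591712438804
```

arm_command --commands '[{"translation":[-0.94,0.52,0],"dr":[0,0,0],"jaw":0},{"translation":[-0.94,0.52,0],"dr":[0,0,0],"jaw":0},{"translation":[-0.94,0.52,0],"dr":[0,0,0],"jaw":0},{"translation":[-0.94,0.52,0],"dr":[0,0,0],"jaw":0},{"translation":[-0.94,0.52,0],"dr":[0,0,0],"jaw":0},{"translation":[-0.94,0.52,0],"dr":[0,0,0],"jaw":0},{"translation":[-0.94,0.52,0],"dr":[0,0,0],"jaw":0},{"translation":[-0.94,0.52,0],"dr":[0,0,0],"jaw":0},{"translation":[-0.94,0.52,0],"dr":[0,0,0],"jaw":0},{"translation":[-0.94,0.52,0],"dr":[0,0,0],"jaw":0},{"translation":[-0.94,0.52,0],"dr":[0,0,0],"jaw":0},{"translation":[-0.94,0.52,0],"dr":[0,0,0],"jaw":0}]'

```text
time_s: 4.2
position: [0.6608, -0.0567, 0.23]
tcp_rot: [[-0.133, 0.991, -0.001], [0.991, 0.133, 0.0], [0.001, -0.001, -1.0]]
force: [-0.6, 0.3, -0.7]
opening: 0.999
```

```bash
python3 - <<'E'
from h import *
st=read_state(); p,d=capture("wrist"); np.savez("w2.npz",p=p,d=d,R=st["tcp_rot"],t=st["position"]); cv2.imwrite("pics/w2.png",p[:,:,::-1]); print(st["position"])
p,d,K,P=load("w2.npz")
b=blue(p);b[230:]=0
m=cv2.moments(b.astype(np.uint8),True);c=(m['m10']/m['m00'],m['m01']/m['m00']);print(c,onplane(c,.006,K,P).round(4))
X=pcl(d,K,P); q=(X[...,2]>.037)&(X[...,2]<.053); q[235:]=0
w=X[q]; r=cv2.minAreaRect((w[:,:2]*1000).astype(np.float32)); print(r,len(w),w[:,2].mean())
E
```

```text
[ 0.66080854 -0.05674803  0.22995383]
(250.79244617013765, 78.15778326861984) [[0.574  0.0184 0.006 ]]
((552.0308837890625, 0.6123733520507812), (310.0780944824219, 142.94692993164062), 14.107100486755371) 6324 0.044218293281801664
```

View pics/w2.png

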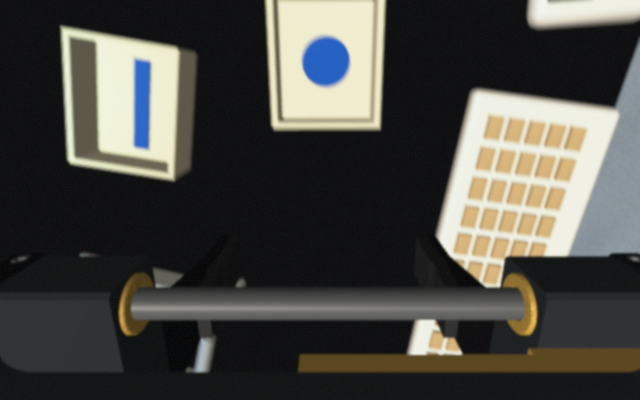

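```bash
python3 - <<'E'
from h import *
p,d,K,P=load("w2.npz"); X=pcl(d,K,P)
b=blue(p);b[230:]=0
k,l,s,c=cv2.connectedComponentsWithStats(b.astype(np.uint8))
for i in range(1,k):
    if s[i,4]>300: print(c[i].round(1),onplane(c[i],.006,K,P).round(4),rect(l==i,.006,K,P))
g=((p.min(2)>110)|b); 
q=(X[...,2]>.037)&(X[...,2]<.053)
for nm,u0,u1 in(("bar",40,210),("round",250,400)):
    z=q.copy(); z[200:]=0; z[:,:u0]=0; z[:,u1:]=0
    w=X[z]; print(nm,len(w),cv2.minAreaRect((w[:,:2]*1000).astype(np.float32)))
# round tray edges via color at z .045
L=[(250+np.argmax(g[r,250:400])-.5,r) for r in range(5,120)]
R=[(400-np.argmax(g[r,400:250:-1])+.5,r) for r in range(5,120)]
Bt=[(u,200-np.argmax(g[200:0:-1,u])+.5) for u in range(280,375)]
for e in(L,R,Bt): print(line(onplane(e,.045,K,P)[:,:2]))
E
```

```text
[325.6  60.9] [[0.6462 0.0444 0.006 ]] ((646.1222534179688, 43.99702453613281), (44.60982894897461, 42.731727600097656), 7.653926849365234)
[141.3 103.3] [[ 0.4646 -0.0211  0.006 ]] ((464.7608642578125, -23.02739715576172), (86.19508361816406, 13.223410606384277), 88.57093048095703)
bar 4044 ((463.40057373046875, -21.568801879882812), (120.62735748291016, 101.7611083984375), 88.08480072021484)
round 2280 ((645.7344970703125, 38.71746063232422), (100.27311706542969, 105.60819244384766), 7.78387975692749)
(np.float32(97.82414), (np.float32(0.5962097), np.float32(0.034063727)))
(np.float32(97.81224), (np.float32(0.69698864), np.float32(0.04759682)))
(np.float32(7.666625), (np.float32(0.6669727), np.float32(-0.014739211)))
```

arm_command --commands '[{"translation":[0.82,0.37,0.3],"dr":[0,0,0],"jaw":0},{"translation":[0.82,0.37,0.3],"dr":[0,0,0],"jaw":0},{"translation":[0.82,0.37,0.3],"dr":[0,0,0],"jaw":0},{"translation":[0.82,0.37,0.3],"dr":[0,0,0],"jaw":0},{"translation":[0.82,0.37,0.3],"dr":[0,0,0],"jaw":0},{"translation":[0,0,1],"dr":[0,0,0],"jaw":0},{"translation":[0,0,1],"dr":[0,0,0],"jaw":0},{"translation":[0,0,1],"dr":[0,0,0],"jaw":0},{"translation":[0,0,1],"dr":[0,0,0],"jaw":0},{"translation":[0,0,1],"dr":[0,0,0],"jaw":0},{"translation":[0,0,1],"dr":[0,0,0],"jaw":0},{"translation":[0,0,0.9],"dr":[0,0,0],"jaw":0}]'

```text
time_s: 5.25
position: [0.6917, 0.0523, 0.0185]
tcp_rot: [[-0.133, 0.991, -0.002], [0.991, 0.133, 0.0], [0.0, -0.002, -1.0]]
force: [0.4, 0.5, 0.9]
opening: 1.003
```

arm_command --commands '[{"translation":[0,0,0],"dr":[0,0,0],"jaw":1},{"translation":[0,0,0],"dr":[0,0,0],"jaw":1},{"translation":[0,0,0],"dr":[0,0,0],"jaw":1},{"translation":[0,0,0],"dr":[0,0,0],"jaw":1},{"translation":[0,0,0],"dr":[0,0,0],"jaw":1},{"translation":[0,0,0],"dr":[0,0,0],"jaw":1},{"translation":[0,0,0],"dr":[0,0,0],"jaw":1},{"translation":[0,0,0],"dr":[0,0,0],"jaw":1}]'

```text
time_s: 5.92
position: [0.6929, 0.0515, 0.0213]
tcp_rot: [[-0.133, 0.991, 0.001], [0.991, 0.133, -0.0], [-0.0, 0.001, -1.0]]
force: [-0.1, 0.6, -0.4]
opening: 0.477
```

arm_command --commands '[{"translation":[0,0,0],"dr":[0,0,0],"jaw":1},{"translation":[0,0,0],"dr":[0,0,0],"jaw":1},{"translation":[0,0,0],"dr":[0,0,0],"jaw":1},{"translation":[0,0,0],"dr":[0,0,0],"jaw":1},{"translation":[0,0,0],"dr":[0,0,0],"jaw":1},{"translation":[0,0,0],"dr":[0,0,0],"jaw":1},{"translation":[0,0,0],"dr":[0,0,0],"jaw":1},{"translation":[0,0,0],"dr":[0,0,0],"jaw":1}]'

```text
time_s: 6.58
position: [0.6922, 0.0516, 0.0204]
tcp_rot: [[-0.133, 0.991, -0.001], [0.991, 0.133, -0.0], [0.0, -0.001, -1.0]]
force: [-1.1, -0.6, 1.0]
opening: 0.05
```

arm_command --commands '[{"translation":[0.4,0.5,0],"dr":[0,0,0],"jaw":1},{"translation":[0.7,0.6,0],"dr":[0,0,0],"jaw":1},{"translation":[0.9,0.6,0],"dr":[0,0,0],"jaw":1},{"translation":[0.92,0.36,0],"dr":[0,0,0],"jaw":1},{"translation":[0.95,0,0],"dr":[0,0,0],"jaw":1},{"translation":[0.95,0,0],"dr":[0,0,0],"jaw":1},{"translation":[0.95,0,0],"dr":[0,0,0],"jaw":1},{"translation":[0.95,0,0],"dr":[0,0,0],"jaw":1},{"translation":[0.95,0,0],"dr":[0,0,0],"jaw":1},{"translation":[0.95,0,0],"dr":[0,0,0],"jaw":1},{"translation":[0.95,0,0],"dr":[0,0,0],"jaw":1},{"translation":[0.6,0,0],"dr":[0,0,0],"jaw":1}]'

```text
time_s: 7.58
position: [0.7093, 0.3129, 0.0204]
tcp_rot: [[-0.135, 0.991, 0.0], [0.991, 0.135, 0.0], [0.0, 0.0, -1.0]]
force: [-0.0, -1.7, -0.9]
opening: 0.057
```

arm_command --commands '[{"translation":[0,0,0],"dr":[0,0,0.27],"jaw":1},{"translation":[0,0,0],"dr":[0,0,0.27],"jaw":1},{"translation":[0,0,0],"dr":[0,0,0],"jaw":1}]'

```text
time_s: 7.83
position: [0.7096, 0.3113, 0.0204]
tcp_rot: [[-0.077, 0.997, 0.0], [0.997, 0.077, 0.001], [0.001, 0.0, -1.0]]
force: [-0.4, 1.4, -1.1]
opening: 0.058
```

```bash
python3 - <<'E'
from h import *
s=read_state(); print(s["position"],s["tcp_rot"],s["force"])
p,d=capture("top"); np.savez("top1.npz",p=p,d=d); cv2.imwrite("pics/top1.png",cv2.resize(p[120:270,130:390][:,:,::-1],None,fx=3,fy=3,interpolation=cv2.INTER_CUBIC))
E
```

```text
[0.70962382 0.31132383 0.02040645] [[-7.68789996e-02  9.97040430e-01  3.54902673e-05]
 [ 9.97040212e-01  7.68789592e-02  6.63816495e-04]
 [ 6.59123429e-04  8.64187717e-05 -9.99999779e-01]] [-0.43795757  1.44932368 -1.0656179 ]
```

View pics/top1.png

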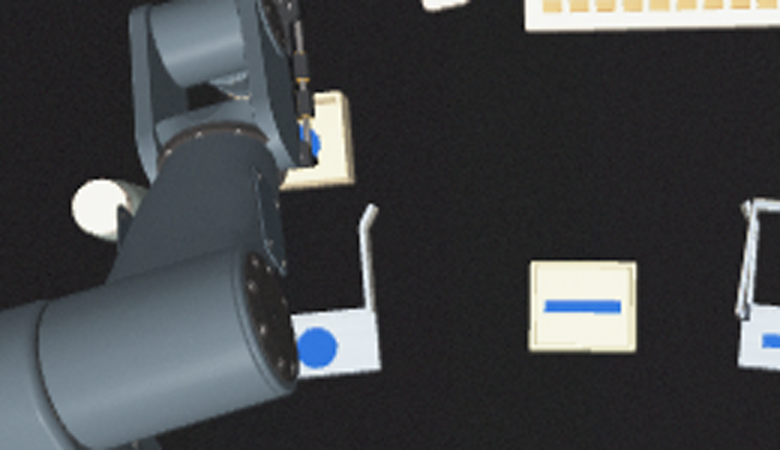

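arm_command --commands '[{"translation":[0,-0.4,0],"dr":[0,0,0],"jaw":1},{"translation":[0,-0.5,0],"dr":[0,0,0],"jaw":1},{"translation":[0,-0.5,0],"dr":[0,0,0],"jaw":1},{"translation":[0,-0.5,0],"dr":[0,0,0],"jaw":1},{"translation":[0,-0.5,0],"dr":[0,0,0],"jaw":1},{"translation":[0,-0.5,0],"dr":[0,0,0],"jaw":1},{"translation":[0,-0.5,0],"dr":[0,0,0],"jaw":1}]'

```text
time_s: 8.47
position: [0.6252, 0.3031, 0.0205]
tcp_rot: [[-0.077, 0.997, 0.001], [0.997, 0.077, 0.0], [-0.0, 0.001, -1.0]]
force: [1.0, 0.5, -2.0]
opening: 0.055
```

arm_command --commands '[{"translation":[0,-0.4,0],"dr":[0,0,0],"jaw":1},{"translation":[0,-0.4,0],"dr":[0,0,0],"jaw":1},{"translation":[0,-0.4,0],"dr":[0,0,0],"jaw":1},{"translation":[0,-0.4,0],"dr":[0,0,0],"jaw":1},{"translation":[0,-0.3,0],"dr":[0,0,0],"jaw":1}]'

```text
time_s: 8.88
position: [0.5772, 0.2996, 0.0204]
tcp_rot: [[-0.077, 0.997, -0.0], [0.997, 0.077, -0.0], [-0.0, -0.0, -1.0]]
force: [0.8, -0.4, -1.8]
opening: 0.054
```

arm_command --commands '[{"translation":[0,-0.16,0],"dr":[0,0,0],"jaw":1},{"translation":[0,-0.16,0],"dr":[0,0,0],"jaw":1},{"translation":[0,-0.16,0],"dr":[0,0,0],"jaw":1},{"translation":[0,-0.12,0],"dr":[0,0,0],"jaw":1},{"translation":[0,0,0],"dr":[0,0,0],"jaw":1}]'

```text
time_s: 9.3
position: [0.5619, 0.2989, 0.0204]
tcp_rot: [[-0.077, 0.997, -0.001], [0.997, 0.077, -0.0], [-0.0, -0.001, -1.0]]
force: [0.6, 0.2, -2.1]
opening: 0.058
```

arm_command --commands '[{"translation":[0,-0.06,0],"dr":[0,0,0],"jaw":1},{"translation":[0,-0.06,0],"dr":[0,0,0],"jaw":1}]'

```text
time_s: 9.47
position: [0.5603, 0.2989, 0.0206]
tcp_rot: [[-0.077, 0.997, 0.001], [0.997, 0.077, 0.0], [0.0, 0.001, -1.0]]
force: [1.6, 0.3, -1.9]
opening: 0.049
```

arm_command --commands '[{"translation":[0,-0.06,0],"dr":[0,0,0],"jaw":1},{"translation":[0,-0.06,0],"dr":[0,0,0],"jaw":1}]'

```text
time_s: 9.63
position: [0.5594, 0.2987, 0.0211]
tcp_rot: [[-0.077, 0.997, 0.006], [0.997, 0.077, 0.001], [0.0, 0.006, -1.0]]
force: [5.9, -1.9, -2.8]
opening: 0.061
```

arm_command --commands '[{"translation":[0,-0.06,0],"dr":[0,0,0],"jaw":1},{"translation":[0,-0.04,0],"dr":[0,0,0],"jaw":1}]'

```text
time_s: 9.8
position: [0.5594, 0.2988, 0.0217]
tcp_rot: [[-0.077, 0.997, 0.011], [0.997, 0.077, 0.002], [0.001, 0.011, -1.0]]
force: [8.9, -1.7, -2.9]
opening: 0.057
```

arm_command --commands '[{"translation":[0,0.1,0],"dr":[0,0,0],"jaw":0.8},{"translation":[0,0,0],"dr":[0,0,0],"jaw":0.8},{"translation":[0,0,0],"dr":[0,0,0],"jaw":0.8},{"translation":[0,0,0],"dr":[0,0,0],"jaw":0.8}]'

```text
time_s: 10.13
position: [0.5558, 0.2986, 0.0204]
tcp_rot: [[-0.077, 0.997, -0.002], [0.997, 0.077, -0.0], [-0.0, -0.002, -1.0]]
force: [-0.1, -0.2, -0.3]
opening: 0.186
```

arm_command --commands '[{"translation":[0,-0.12,0],"dr":[0,0,0],"jaw":0.8},{"translation":[0,-0.1,0],"dr":[0,0,0],"jaw":0.8},{"translation":[0,-0.1,0],"dr":[0,0,0],"jaw":0.8}]'

```text
time_s: 10.38
position: [0.5532, 0.2985, 0.0215]
tcp_rot: [[-0.078, 0.997, 0.01], [0.997, 0.077, 0.002], [0.001, 0.011, -1.0]]
force: [10.6, -2.8, -2.1]
opening: 0.2
```

arm_command --commands '[{"translation":[0,0.3,0],"dr":[0,0,0],"jaw":0.8},{"translation":[0,0,-0.5],"dr":[0,0,0],"jaw":0.8},{"translation":[0,0,-1],"dr":[0,0,0],"jaw":0.8},{"translation":[0,0,-1],"dr":[0,0,0],"jaw":0.8},{"translation":[0,0,-1],"dr":[0,0,0],"jaw":0.8},{"translation":[-0.3,0,-1],"dr":[0,0,0],"jaw":0.8},{"translation":[-0.8,0,-1],"dr":[0,0,0],"jaw":0.8},{"translation":[-0.9,0,-1],"dr":[0,0,0],"jaw":0.8},{"translation":[-0.9,0,-1],"dr":[0,0,0],"jaw":0.8},{"translation":[-0.9,0,-0.9],"dr":[0,0,0],"jaw":0.8},{"translation":[-0.9,0,0],"dr":[0,0,0],"jaw":0.8}]'

```text
time_s: 11.3
position: [0.5669, 0.1812, 0.2363]
tcp_rot: [[-0.078, 0.997, 0.008], [0.997, 0.078, 0.001], [0.001, 0.008, -1.0]]
force: [1.0, -0.2, 0.3]
opening: 0.2
```

```bash
python3 - <<'E'
from h import *
st=read_state(); p,d=capture("wrist"); np.savez("w3.npz",p=p,d=d,R=st["tcp_rot"],t=st["position"]); cv2.imwrite("pics/w3.png",p[:,:,::-1]); print(st["position"])
E
```

```text
[0.56693493 0.1812389  0.23632555]
```

View pics/w3.png

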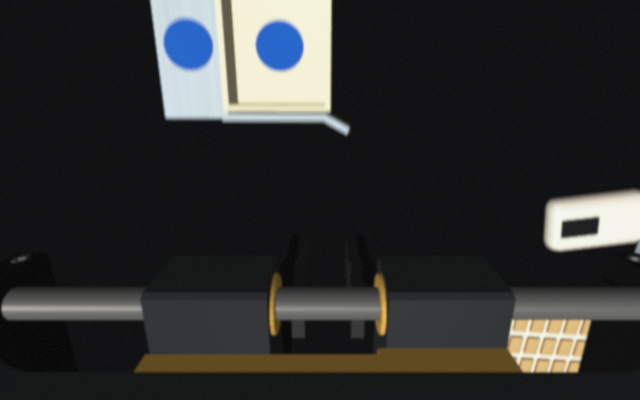

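```bash
python3 - <<'E'
from h import *
p,d,K,P=load("w3.npz")
b=blue(p);b[230:]=0
k,l,s,c=cv2.connectedComponentsWithStats(b.astype(np.uint8)); o=[]
for i in range(1,k):
    if s[i,4]>300: o.append(onplane(c[i],.006,K,P)[0]); print(c[i],o[-1].round(4))
v=o[1]-o[0]; print(np.linalg.norm(v),np.degrees(np.arctan2(v[1],v[0])))
g=((p.min(2)>110)|b)
L=[(130+np.argmax(g[r,130:400])-.5,r) for r in range(5,110)]
R=[(380-np.argmax(g[r,380:250:-1])+.5,r) for r in range(5,95)]
print(line(onplane(L,.006,K,P)[:,:2]),line(onplane(R,.045,K,P)[:,:2]))
print(camera_model("wrist")["intrinsics"][0][0], read_state()["tcp_rot"].round(4).tolist() if hasattr(read_state()["tcp_rot"],'round') else '', read_state()['position'])
E
```

```text
[187.6375948   43.95124594] [0.4227 0.2888 0.006 ]
[279.17189315  45.30952381] [0.513  0.2946 0.006 ]
0.09048243356124282 3.706960412864539
(np.float32(94.13877), (np.float32(0.3916026), np.float32(0.2735395))) (np.float32(93.81878), (np.float32(0.56443363), np.float32(0.28503132)))
359.2671384590264 [[-0.0753, 0.9972, 0.0046], [0.9972, 0.0753, -0.0026], [-0.0029, 0.0044, -1.0]] [0.56635842 0.17693137 0.23421311]
```

arm_command --commands '[{"translation":[0,0,0],"dr":[0,0,0.92],"jaw":0.8},{"translation":[0,0,0],"dr":[0,0,0.93],"jaw":0.8},{"translation":[-0.9,0,0],"dr":[0,0,0],"jaw":0.8},{"translation":[-0.9,0,0],"dr":[0,0,0],"jaw":0.8},{"translation":[-0.9,0,0],"dr":[0,0,0],"jaw":0.8},{"translation":[-0.9,0,0],"dr":[0,0,0],"jaw":0.8},{"translation":[-0.9,0,0],"dr":[0,0,0],"jaw":0.8},{"translation":[-0.9,0,0],"dr":[0,0,0],"jaw":0.8},{"translation":[-0.9,0,0],"dr":[0,0,0],"jaw":0.8},{"translation":[-0.9,0,0],"dr":[0,0,0],"jaw":0.8},{"translation":[-0.9,0,0],"dr":[0,0,0],"jaw":0.8},{"translation":[-0.9,0,0],"dr":[0,0,0],"jaw":0.8}]'

```text
time_s: 12.35
position: [0.5376, -0.0422, 0.2307]
tcp_rot: [[0.116, 0.993, -0.002], [0.993, -0.116, 0.001], [0.001, -0.002, -1.0]]
force: [-0.3, -0.1, -0.1]
opening: 0.197
```

arm_command --commands '[{"translation":[-0.9,0,0],"dr":[0,0,0],"jaw":0.6},{"translation":[-0.9,0,0],"dr":[0,0,0],"jaw":0.6},{"translation":[-0.9,0,0],"dr":[0,0,0],"jaw":0.6},{"translation":[-0.9,0,0],"dr":[0,0,0],"jaw":0.6},{"translation":[-0.9,0,0],"dr":[0,0,0],"jaw":0.6},{"translation":[-0.9,0,0],"dr":[0,0,0],"jaw":0.6},{"translation":[-0.9,0,0],"dr":[0,0,0],"jaw":0.6},{"translation":[-0.9,0,0],"dr":[0,0,0],"jaw":0.6},{"translation":[-0.9,0,0],"dr":[0,0,0],"jaw":0.6},{"translation":[-0.9,0,0],"dr":[0,0,0],"jaw":0.6},{"translation":[-0.9,0,0],"dr":[0,0,0],"jaw":0.6},{"translation":[-0.9,0,0],"dr":[0,0,0],"jaw":0.6}]'

```text
time_s: 13.35
position: [0.5066, -0.3099, 0.2306]
tcp_rot: [[0.116, 0.993, -0.002], [0.993, -0.116, 0.002], [0.002, -0.002, -1.0]]
force: [0.7, 0.1, 0.1]
opening: 0.401
```

```bash
python3 - <<'E'
from h import *
st=read_state(); p,d=capture("wrist"); np.savez("w4.npz",p=p,d=d,R=st["tcp_rot"],t=st["position"]); cv2.imwrite("pics/w4.png",p[:,:,::-1]); print(st["position"])
E
```

```text
[ 0.50659856 -0.30990141  0.23063714]
```

View pics/w4.png

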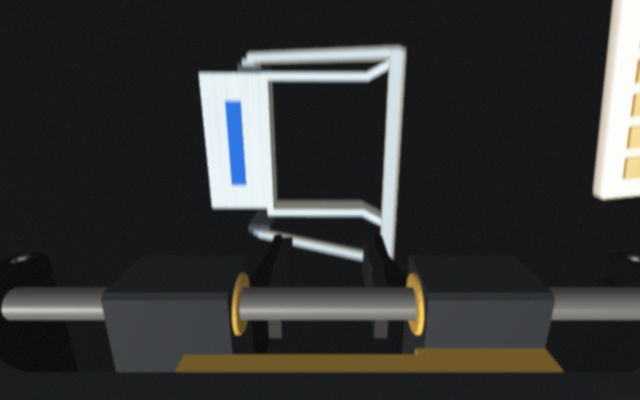

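```bash
python3 - <<'E'
from h import *
p,d,K,P=load("w4.npz"); X=pcl(d,K,P)
b=blue(p);b[220:]=0
m=cv2.moments(b.astype(np.uint8),True);c=(m['m10']/m['m00'],m['m01']/m['m00']);print(c,onplane(c,.0065,K,P).round(4),rect(b,.0065,K,P))
g=((p.min(2)>110)|b)
L=[(180+np.argmax(g[r,180:300])-.5,r) for r in range(78,200)]
a,pt=line(onplane(L,.006,K,P)[:,:2]);print("back edge",a,pt)
B=[(u,220-np.argmax(g[220:0:-1,u])+.5) for u in range(215,262)]
T=[(u,40+np.argmax(g[40:,u])-.5) for u in range(205,235)]
print("sides",line(onplane(B,.006,K,P)[:,:2]),line(onplane(T,.006,K,P)[:,:2]))
v,u=np.mgrid[:400,:640]
q=(u>375)&(u<410)&(v>60)&(v<225)&(X[...,2]>.06)
w=X[q]; print("bar",len(w),np.median(w,0).round(4),w[:,2].max(),line(w[:,:2]))
# bar edges at z: 
print([ (np.round(X[r,395],4).tolist()) for r in (80,120,160,200)])
E
```

```text
(235.36540158870255, 142.2153574580759) [[ 0.413  -0.2766  0.0065]] ((412.8082580566406, -278.3481750488281), (86.00396728515625, 14.809511184692383), 83.09932708740234)
back edge 83.23551 (np.float32(0.38087904), np.float32(-0.2700788))
sides (np.float32(173.37717), (np.float32(0.40098763), np.float32(-0.35020137))) (np.float32(173.31825), (np.float32(0.40785423), np.float32(-0.20473763)))
bar 2595 [ 0.5611 -0.2746  0.1123] 0.38515143613762587 (np.float32(83.16297), (np.float32(0.56190425), np.float32(-0.27013132)))
[[0.5656, -0.232, 0.1133], [0.5638, -0.2603, 0.1137], [0.5621, -0.2908, 0.1128], [0.5602, -0.3233, 0.1126]]
```

arm_command --commands '[{"translation":[0.28,0.66,0],"dr":[0,0,0],"jaw":0.6},{"translation":[0.28,0.66,0],"dr":[0,0,0],"jaw":0.6},{"translation":[0.27,0.66,0],"dr":[0,0,0],"jaw":0.6},{"translation":[0,0,0.9],"dr":[0,0,0],"jaw":0.6},{"translation":[0,0,0.9],"dr":[0,0,0],"jaw":0.6},{"translation":[0,0,0.9],"dr":[0,0,0],"jaw":0.6},{"translation":[0,0,0.9],"dr":[0,0,0],"jaw":0.6},{"translation":[0,0,0.9],"dr":[0,0,0],"jaw":0.6},{"translation":[0,0,0.9],"dr":[0,0,0],"jaw":0.6}]'

```text
time_s: 14.15
position: [0.5585, -0.294, 0.0948]
tcp_rot: [[0.116, 0.993, -0.002], [0.993, -0.116, 0.002], [0.001, -0.002, -1.0]]
force: [-0.3, -0.3, -0.4]
opening: 0.401
```

arm_command --commands '[{"translation":[0,0,0],"dr":[0,0,0],"jaw":0.9},{"translation":[0,0,0],"dr":[0,0,0],"jaw":1},{"translation":[0,0,0],"dr":[0,0,0],"jaw":1},{"translation":[0,0,0],"dr":[0,0,0],"jaw":1},{"translation":[0,0,0],"dr":[0,0,0],"jaw":1},{"translation":[0,0,0],"dr":[0,0,0],"jaw":1},{"translation":[0,0,0],"dr":[0,0,0],"jaw":1}]'

```text
time_s: 14.73
position: [0.5592, -0.2957, 0.0965]
tcp_rot: [[0.116, 0.993, 0.0], [0.993, -0.116, -0.001], [-0.001, 0.0, -1.0]]
force: [-1.3, -0.9, 0.5]
opening: 0.127
```

arm_command --commands '[{"translation":[0,-0.34,-0.56],"dr":[0,0,0],"jaw":1},{"translation":[0,-0.38,-0.52],"dr":[0,0,0],"jaw":1},{"translation":[0,-0.45,-0.47],"dr":[0,0,0],"jaw":1}]'

```text
time_s: 14.98
position: [0.5328, -0.2925, 0.1353]
tcp_rot: [[0.118, 0.993, 0.007], [0.993, -0.118, -0.002], [-0.001, 0.007, -1.0]]
force: [5.0, -0.2, -2.4]
opening: 0.123
```

arm_command --commands '[{"translation":[0,-0.52,-0.41],"dr":[0,0,0],"jaw":1},{"translation":[0,-0.56,-0.35],"dr":[0,0,0],"jaw":1},{"translation":[0,-0.59,-0.27],"dr":[0,0,0],"jaw":1},{"translation":[0,-0.62,-0.2],"dr":[0,0,0],"jaw":1},{"translation":[0,-0.64,-0.12],"dr":[0,0,0],"jaw":1}]'

```text
time_s: 15.4
position: [0.4621, -0.2843, 0.1715]
tcp_rot: [[0.118, 0.993, 0.013], [0.993, -0.118, -0.004], [-0.003, 0.013, -1.0]]
force: [4.2, 3.1, 4.0]
opening: 0.127
```

arm_command --commands '[{"translation":[0,-0.65,-0.04],"dr":[0,0,0],"jaw":1},{"translation":[0,-0.65,0.04],"dr":[0,0,0],"jaw":1},{"translation":[0,-0.64,0.12],"dr":[0,0,0],"jaw":1},{"translation":[0,-0.62,0.2],"dr":[0,0,0],"jaw":1},{"translation":[0,-0.59,0.28],"dr":[0,0,0],"jaw":1}]'

```text
time_s: 15.82
position: [0.3807, -0.2746, 0.1548]
tcp_rot: [[0.118, 0.993, 0.006], [0.993, -0.118, -0.003], [-0.002, 0.006, -1.0]]
force: [3.4, 1.9, 0.7]
opening: 0.127
```

arm_command --commands '[{"translation":[0,-0.37,0.24],"dr":[0,0,0],"jaw":1},{"translation":[0,-0.34,0.24],"dr":[0,0,0],"jaw":1}]'

```text
time_s: 15.98
position: [0.3623, -0.2724, 0.1421]
tcp_rot: [[0.118, 0.993, 0.004], [0.993, -0.118, -0.002], [-0.001, 0.004, -1.0]]
force: [3.3, 2.9, 1.6]
opening: 0.129
```

arm_command --commands '[{"translation":[0,-0.1,0.08],"dr":[0,0,0],"jaw":1},{"translation":[0,-0.1,0.08],"dr":[0,0,0],"jaw":1}]'

```text
time_s: 16.15
position: [0.3608, -0.2725, 0.1404]
tcp_rot: [[0.121, 0.993, 0.011], [0.993, -0.121, -0.003], [-0.002, 0.011, -1.0]]
force: [11.7, 11.3, 33.5]
opening: 0.124
```

arm_command --commands '[{"translation":[0,0.08,-0.07],"dr":[0,0,0],"jaw":0.6},{"translation":[0,0,0],"dr":[0,0,0],"jaw":0.6},{"translation":[0,0,0],"dr":[0,0,0],"jaw":0.6},{"translation":[0,0,0],"dr":[0,0,0],"jaw":0.6}]'

```text
time_s: 16.48
position: [0.3587, -0.272, 0.1388]
tcp_rot: [[0.116, 0.993, 0.0], [0.993, -0.116, -0.0], [-0.0, 0.0, -1.0]]
force: [0.4, 0.2, -0.6]
opening: 0.341
```

```bash
python3 - <<'E'
from h import *
s=read_state(); print(s["position"],s["joint_positions"],s["force"],s["opening"])
p,d=capture("top"); K,P=cam("top"); X=pcl(d,K,P)
cv2.imwrite("pics/top2.png",cv2.resize(p[120:300,270:500][:,:,::-1],None,fx=3,fy=3,interpolation=cv2.INTER_CUBIC))
p,d=capture("scene"); cv2.imwrite("pics/sc2.png",cv2.resize(p[120:320,170:420][:,:,::-1],None,fx=3,fy=3,interpolation=cv2.INTER_CUBIC))
E
```

```text
[ 0.35872441 -0.27197869  0.13880767] [-5.14422360e+01  2.59463913e+01  1.11804154e+02 -2.82393936e-03
  4.22292867e+01 -4.47543585e+01] [ 0.40649315  0.16091723 -0.57978795] 0.34063259434716653
```

View pics/sc2.png

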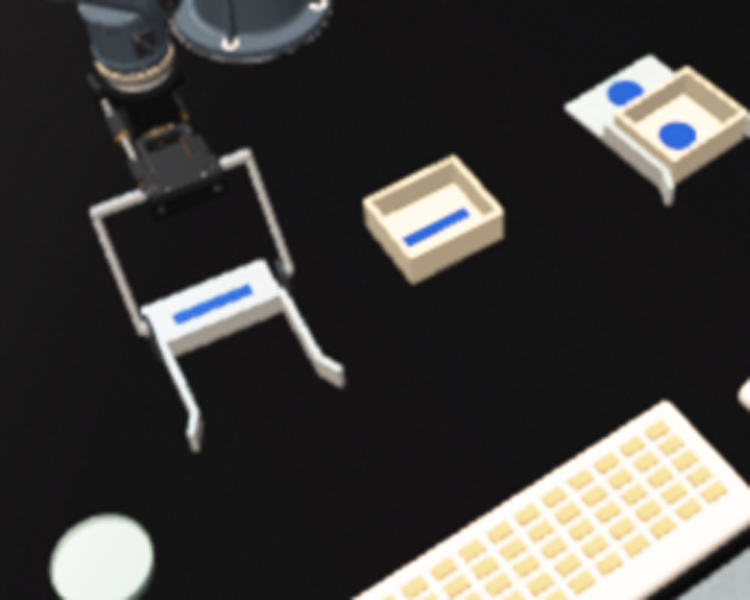

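arm_command --commands '[{"translation":[0,0,-1],"dr":[0,0,0],"jaw":0.4},{"translation":[0,0,-1],"dr":[0,0,0],"jaw":0.3},{"translation":[0,0,-1],"dr":[0,0,0],"jaw":0},{"translation":[0,0,-1],"dr":[0,0,-0.83],"jaw":0},{"translation":[0.9,0.5,0],"dr":[0,0,0],"jaw":0},{"translation":[0.9,0.5,0],"dr":[0,0,0],"jaw":0},{"translation":[0.9,0.5,0],"dr":[0,0,0],"jaw":0},{"translation":[0.9,0.5,0],"dr":[0,0,0],"jaw":0},{"translation":[0.9,0.5,0],"dr":[0,0,0],"jaw":0},{"translation":[0.9,0.5,0],"dr":[0,0,0],"jaw":0}]'

```text
time_s: 17.42
position: [0.4378, -0.138, 0.2384]
tcp_rot: [[0.03, 1.0, -0.001], [1.0, -0.03, 0.0], [0.0, -0.001, -1.0]]
force: [-0.1, -0.6, -0.4]
opening: 0.981
```

```bash
python3 - <<'E'
from h import *
st=read_state(); p,d=capture("wrist"); np.savez("w5.npz",p=p,d=d,R=st["tcp_rot"],t=st["position"]); cv2.imwrite("pics/w5.png",p[:,:,::-1]); print(st["position"],st["tcp_rot"])
p,d,K,P=load("w5.npz"); X=pcl(d,K,P)
b=blue(p); b[230:]=0
k,l,s,c=cv2.connectedComponentsWithStats(b.astype(np.uint8))
for i in range(1,k):
    if s[i,4]>300: print(c[i].round(1),s[i],onplane(c[i],.006,K,P).round(4),rect(l==i,.006,K,P))
E
```

```text
[ 0.43778074 -0.13802478  0.23842913] [[ 3.03343131e-02  9.99539494e-01 -7.93771639e-04]
 [ 9.99539736e-01 -3.03339975e-02  4.06599534e-04]
 [ 3.82334025e-04 -8.05740211e-04 -9.99999602e-01]]
[350.1  42.7] [ 344    0   14   88 1110] [[ 0.4648 -0.019   0.006 ]] ((464.6459045410156, -20.997142791748047), (80.50051879882812, 12.645102500915527), 88.08943176269531)
```

View pics/w5.png

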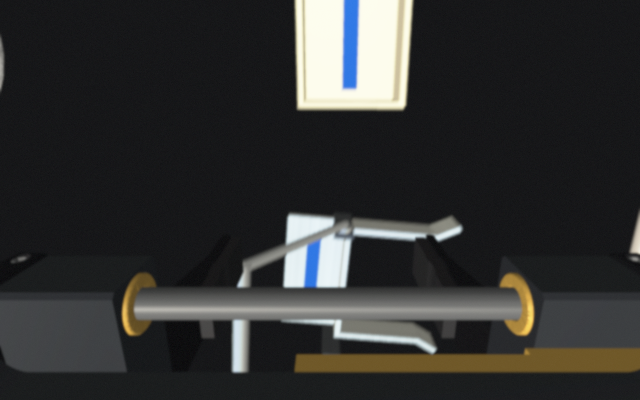

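arm_command --commands '[{"translation":[0.94,0.57,0.2],"dr":[0,0,0],"jaw":0},{"translation":[0.94,0.57,0.3],"dr":[0,0,0],"jaw":0},{"translation":[0.94,0.57,0.4],"dr":[0,0,0],"jaw":0},{"translation":[0.94,0.56,0.4],"dr":[0,0,0],"jaw":0},{"translation":[0.94,0.56,0.4],"dr":[0,0,0],"jaw":0},{"translation":[0,0,1],"dr":[0,0,0],"jaw":0},{"translation":[0,0,1],"dr":[0,0,0],"jaw":0},{"translation":[0,0,1],"dr":[0,0,0],"jaw":0},{"translation":[0,0,1],"dr":[0,0,0],"jaw":0},{"translation":[0,0,1],"dr":[0,0,0],"jaw":0},{"translation":[0,0,1],"dr":[0,0,0],"jaw":0},{"translation":[0,0,1],"dr":[0,0,0],"jaw":0}]'

```text
time_s: 18.47
position: [0.5116, -0.024, 0.0197]
tcp_rot: [[0.03, 1.0, -0.001], [1.0, -0.03, 0.0], [0.0, -0.001, -1.0]]
force: [0.6, -0.7, 0.2]
opening: 0.999
```

arm_command --commands '[{"translation":[0,0,0],"dr":[0,0,0],"jaw":1},{"translation":[0,0,0],"dr":[0,0,0],"jaw":1},{"translation":[0,0,0],"dr":[0,0,0],"jaw":1},{"translation":[0,0,0],"dr":[0,0,0],"jaw":1},{"translation":[0,0,0],"dr":[0,0,0],"jaw":1},{"translation":[0,0,0],"dr":[0,0,0],"jaw":1}]'

```text
time_s: 18.97
position: [0.5127, -0.024, 0.0226]
tcp_rot: [[0.03, 1.0, 0.003], [1.0, -0.03, -0.001], [-0.001, 0.003, -1.0]]
force: [-0.9, 0.4, -0.2]
opening: 0.632
```

arm_command --commands '[{"translation":[0,0,0],"dr":[0,0,0],"jaw":1},{"translation":[0,0,0],"dr":[0,0,0],"jaw":1},{"translation":[0,0,0],"dr":[0,0,0],"jaw":1},{"translation":[0,0,0],"dr":[0,0,0],"jaw":1},{"translation":[0,0,0],"dr":[0,0,0],"jaw":1},{"translation":[0,0,0],"dr":[0,0,0],"jaw":1},{"translation":[0,0,0],"dr":[0,0,0],"jaw":1},{"translation":[0,0,0],"dr":[0,0,0],"jaw":1},{"translation":[0,0,0],"dr":[0,0,0],"jaw":1},{"translation":[0,0,0],"dr":[0,0,0],"jaw":1},{"translation":[0,0,0],"dr":[0,0,0],"jaw":1}]'

```text
time_s: 19.88
position: [0.5113, -0.0237, 0.0212]
tcp_rot: [[0.03, 1.0, -0.001], [1.0, -0.03, 0.0], [0.0, -0.001, -1.0]]
force: [-1.4, 0.8, -0.5]
opening: 0.051
```

arm_command --commands '[{"translation":[-0.1,0.6,0],"dr":[0,0,0],"jaw":1},{"translation":[-0.12,0.9,0],"dr":[0,0,0],"jaw":1},{"translation":[-0.14,0.95,0],"dr":[0,0,0],"jaw":1},{"translation":[-0.14,0.95,0],"dr":[0,0,0],"jaw":1},{"translation":[-0.14,0.95,0],"dr":[0,0,0],"jaw":1},{"translation":[-0.14,0.95,0],"dr":[0,0,0],"jaw":1},{"translation":[-0.14,0.95,0],"dr":[0,0,0],"jaw":1},{"translation":[-0.14,0.95,0],"dr":[0,0,0],"jaw":1},{"translation":[-0.14,0.95,0],"dr":[0,0,0],"jaw":1},{"translation":[0,0,0],"dr":[0,0,0.41],"jaw":1},{"translation":[0,0,0],"dr":[0,0,0.42],"jaw":1}]'

```text
time_s: 20.8
position: [0.7167, -0.0607, 0.0212]
tcp_rot: [[0.118, 0.993, 0.003], [0.993, -0.118, -0.001], [-0.001, 0.003, -1.0]]
force: [-0.1, -0.4, 10.3]
opening: 0.055
```

arm_command --commands '[{"translation":[-0.6,0.05,0],"dr":[0,0,0],"jaw":1},{"translation":[-0.9,0.05,0],"dr":[0,0,0],"jaw":1},{"translation":[-0.9,0.05,0],"dr":[0,0,0],"jaw":1},{"translation":[-0.9,0.05,0],"dr":[0,0,0],"jaw":1},{"translation":[-0.9,0.05,0],"dr":[0,0,0],"jaw":1},{"translation":[-0.9,0.05,0],"dr":[0,0,0],"jaw":1},{"translation":[-0.9,0,0],"dr":[0,0,0],"jaw":1},{"translation":[-0.9,0,0],"dr":[0,0,0],"jaw":1},{"translation":[-0.9,0,0],"dr":[0,0,0],"jaw":1},{"translation":[-0.9,0,0],"dr":[0,0,0],"jaw":1},{"translation":[-0.9,0,0],"dr":[0,0,0],"jaw":1},{"translation":[-0.5,0,0],"dr":[0,0,0],"jaw":1}]'

```text
time_s: 21.8
position: [0.6918, -0.3149, 0.0213]
tcp_rot: [[0.118, 0.993, 0.0], [0.993, -0.118, -0.001], [-0.001, 0.001, -1.0]]
force: [-0.1, 0.3, 1.6]
opening: 0.056
```

arm_command --commands '[{"translation":[0,0,0],"dr":[0,0,0],"jaw":1}]'

```text
time_s: 21.88
position: [0.6918, -0.3158, 0.0213]
tcp_rot: [[0.119, 0.993, 0.001], [0.993, -0.119, -0.002], [-0.002, 0.001, -1.0]]
force: [-0.2, -0.7, 3.1]
opening: 0.053
```

```bash
python3 - <<'E'
from h import *
s=read_state(); t=np.array(s["position"]);R=np.array(s["tcp_rot"]); print(t,np.degrees(np.arctan2(R[1,0],R[0,0])))
a=np.array([.9931,-.1175]);n=np.array([.1175,.9931]);D=np.array([.5012,-.2884]); print((t[:2]-D)@a,(t[:2]-D)@n)
p,d=capture("top"); cv2.imwrite("pics/top3.png",cv2.resize(p[120:270,270:500][:,:,::-1],None,fx=3,fy=3,interpolation=cv2.INTER_CUBIC))
E
```

```text
[ 0.69180967 -0.31583747  0.02125687] 83.14884491807814
0.1925183618952507 -0.004851511462116287
```

View pics/top3.png

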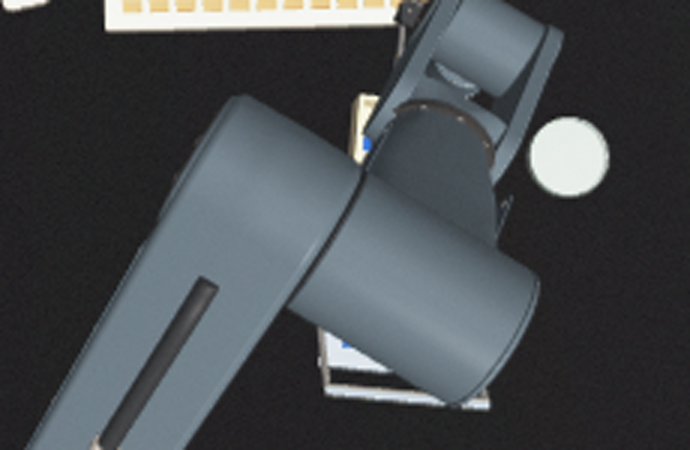

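arm_command --commands '[{"translation":[0.16,-0.2,0],"dr":[0,0,0],"jaw":1},{"translation":[0,-0.5,0],"dr":[0,0,0],"jaw":1},{"translation":[0,-0.5,0],"dr":[0,0,0],"jaw":1},{"translation":[0,-0.5,0],"dr":[0,0,0],"jaw":1},{"translation":[0,-0.5,0],"dr":[0,0,0],"jaw":1},{"translation":[0,-0.5,0],"dr":[0,0,0],"jaw":1},{"translation":[0,-0.4,0],"dr":[0,0,0],"jaw":1}]'

```text
time_s: 22.52
position: [0.6292, -0.3056, 0.0271]
tcp_rot: [[0.118, 0.993, 0.031], [0.993, -0.118, -0.019], [-0.016, 0.033, -0.999]]
force: [2.1, -1.0, -2.1]
opening: 0.056
```

arm_command --commands '[{"translation":[0,-0.4,0],"dr":[0,0,0],"jaw":1},{"translation":[0,-0.4,0],"dr":[0,0,0],"jaw":1},{"translation":[0,-0.4,0],"dr":[0,0,0],"jaw":1},{"translation":[0,-0.4,0],"dr":[0,0,0],"jaw":1},{"translation":[0,-0.3,0],"dr":[0,0,0],"jaw":1}]'

```text
time_s: 22.93
position: [0.5686, -0.2913, 0.0214]
tcp_rot: [[0.114, 0.993, 0.0], [0.993, -0.114, -0.0], [-0.0, 0.0, -1.0]]
force: [1.2, -1.9, -1.4]
opening: 0.054
```

```bash
python3 - <<'E'
from h import *
s=read_state(); t=np.array(s["position"]);R=np.array(s["tcp_rot"]); print(t,np.degrees(np.arctan2(R[1,0],R[0,0])),s["joint_positions"],s["force"],s["moment"])
p,d=capture("wrist"); cv2.imwrite("pics/w6.png",p[:,:,::-1]); np.savez("w6.npz",p=p,d=d,R=R,t=t)
p,d=capture("scene"); cv2.imwrite("pics/sc3.png",cv2.resize(p[100:320,150:420][:,:,::-1],None,fx=2.7,fy=2.7,interpolation=cv2.INTER_CUBIC))
E
```

```text
[ 0.56862403 -0.29127018  0.02136483] 83.43279102880257 [-3.71272685e+01  4.70223220e+01  8.75618668e+01 -3.89730535e-03
  4.53977603e+01 -3.05573248e+01] [ 1.18622838 -1.86703439 -1.43670619] [-0.43313171 -0.09990971  0.02987997]
```

View pics/sc3.png

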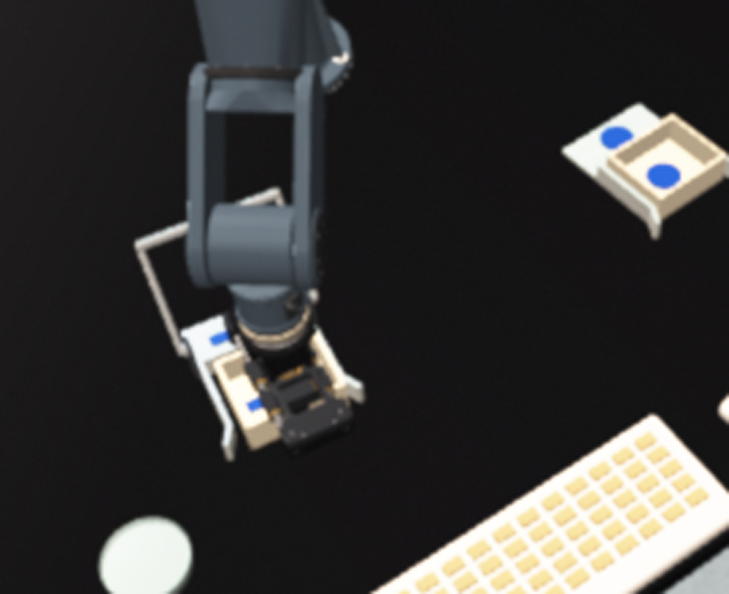

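View pics/w6.png

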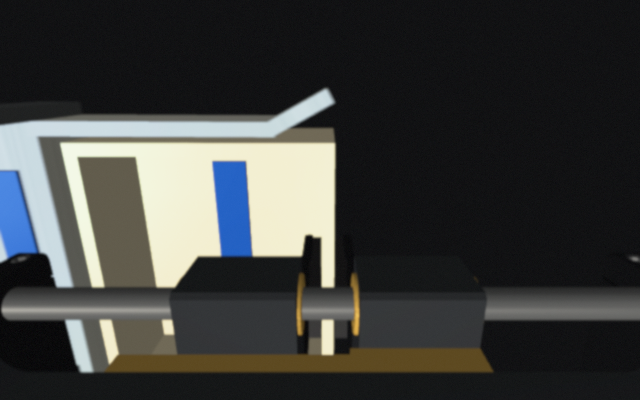

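```bash
python3 - <<'E'
from h import *
p,d,K,P=load("w6.npz"); X=pcl(d,K,P)
a=np.array([.9931,-.1175]);n=np.array([.1175,.9931]);D=np.array([.5012,-.2884])
print("cam",P[:3,3])
for u in (120,200,255,300):
    print("col",u)
    for r in list(range(106,160,4))+[170,180,200]:
        x=X[r,u]; print(r,p[r,u].tolist(),"a %.4f n %.4f z %.4f"%((x[:2]-D)@a,(x[:2]-D)@n,x[2]))
E
```

```text
cam [ 0.5794232  -0.2090273   0.17570162]
col 120
106 [19, 19, 20] a -0.0305 n 0.0766 z 0.0001
110 [18, 18, 19] a -0.0304 n 0.0748 z 0.0008
114 [63, 63, 59] a -0.0310 n 0.0729 z 0.0003
118 [101, 101, 93] a -0.0229 n 0.0724 z 0.0151
122 [192, 207, 217] a -0.0140 n 0.0724 z 0.0311
126 [205, 220, 227] a -0.0147 n 0.0708 z 0.0304
130 [206, 220, 227] a -0.0155 n 0.0690 z 0.0295
134 [205, 220, 227] a -0.0158 n 0.0674 z 0.0295
138 [115, 109, 93] a -0.0142 n 0.0663 z 0.0327
142 [171, 172, 144] a -0.0082 n 0.0665 z 0.0434
146 [243, 246, 225] a -0.0073 n 0.0653 z 0.0455
150 [243, 247, 225] a -0.0081 n 0.0637 z 0.0445
154 [242, 246, 225] a -0.0083 n 0.0622 z 0.0447
158 [105, 101, 84] a -0.0241 n 0.0552 z 0.0182
170 [97, 92, 76] a -0.0245 n 0.0499 z 0.0191
180 [98, 93, 78] a -0.0244 n 0.0457 z 0.0206
200 [96, 91, 76] a 0.0684 n 0.0880 z 0.1757
col 200
106 [20, 19, 20] a 0.0075 n 0.0767 z -0.0001
110 [15, 16, 19] a 0.0684 n 0.0880 z 0.1757
114 [48, 48, 45] a 0.0073 n 0.0730 z 0.0002
118 [101, 101, 94] a 0.0127 n 0.0726 z 0.0162
122 [182, 196, 201] a 0.0176 n 0.0725 z 0.0306
126 [203, 220, 225] a 
[... 1439 characters left out ...]
97
114 [208, 222, 226] a 0.0573 n 0.0756 z 0.0294
118 [206, 221, 225] a 0.0575 n 0.0743 z 0.0321
122 [92, 100, 104] a 0.0573 n 0.0725 z 0.0299
126 [27, 26, 25] a 0.0550 n 0.0675 z 0.0005
130 [112, 105, 87] a 0.0556 n 0.0665 z 0.0077
134 [112, 105, 87] a 0.0566 n 0.0666 z 0.0215
138 [112, 105, 86] a 0.0574 n 0.0665 z 0.0327
142 [158, 151, 125] a 0.0582 n 0.0666 z 0.0431
146 [243, 239, 210] a 0.0584 n 0.0656 z 0.0459
150 [243, 239, 210] a 0.0583 n 0.0641 z 0.0455
154 [243, 240, 211] a 0.0583 n 0.0626 z 0.0458
158 [243, 239, 211] a 0.0550 n 0.0525 z 0.0039
170 [244, 240, 212] a 0.0550 n 0.0467 z 0.0048
180 [243, 239, 211] a 0.0549 n 0.0418 z 0.0052
200 [243, 240, 213] a 0.0547 n 0.0316 z 0.0057
```

arm_command --commands '[{"translation":[-0.18,0,0],"dr":[0,0,0.03],"jaw":1},{"translation":[0,-0.16,0],"dr":[0,0,0],"jaw":1},{"translation":[0,-0.16,0],"dr":[0,0,0],"jaw":1},{"translation":[0,-0.16,0],"dr":[0,0,0],"jaw":1},{"translation":[0,-0.14,0],"dr":[0,0,0],"jaw":1},{"translation":[0,0,0],"dr":[0,0,0],"jaw":1}]'

```text
time_s: 23.53
position: [0.552, -0.2953, 0.0212]
tcp_rot: [[0.12, 0.993, -0.001], [0.993, -0.12, 0.001], [0.001, -0.001, -1.0]]
force: [-1.4, -0.1, -0.3]
opening: 0.053
```

arm_command --commands '[{"translation":[0,-0.06,0],"dr":[0,0,0],"jaw":1},{"translation":[0,-0.06,0],"dr":[0,0,0],"jaw":1}]'

```text
time_s: 23.7
position: [0.5501, -0.2953, 0.0212]
tcp_rot: [[0.12, 0.993, 0.0], [0.993, -0.12, -0.0], [0.0, 0.0, -1.0]]
force: [1.2, 0.2, -1.8]
opening: 0.06
```

arm_command --commands '[{"translation":[0,-0.06,0],"dr":[0,0,0],"jaw":1},{"translation":[0,-0.06,0],"dr":[0,0,0],"jaw":1}]'

```text
time_s: 23.87
position: [0.5485, -0.2951, 0.0215]
tcp_rot: [[0.12, 0.993, 0.003], [0.993, -0.12, -0.001], [-0.0, 0.003, -1.0]]
force: [6.8, 1.9, -1.9]
opening: 0.051
```

arm_command --commands '[{"translation":[0,-0.06,0],"dr":[0,0,0],"jaw":1}]'

```text
time_s: 23.95
position: [0.5485, -0.2952, 0.0219]
tcp_rot: [[0.121, 0.993, 0.007], [0.993, -0.121, -0.002], [-0.001, 0.007, -1.0]]
force: [9.6, 2.6, -1.7]
opening: 0.052
```

Contact with the back wall. Release, and press with the outer finger to square it.

arm_command --commands '[{"translation":[0,0.08,0],"dr":[0,0,0],"jaw":0.8},{"translation":[0,0,0],"dr":[0,0,0],"jaw":0.8},{"translation":[0,0,0],"dr":[0,0,0],"jaw":0.8},{"translation":[0,0,0],"dr":[0,0,0],"jaw":0.8}]'

```text
time_s: 24.28
position: [0.547, -0.2948, 0.0212]
tcp_rot: [[0.12, 0.993, -0.001], [0.993, -0.12, 0.0], [0.0, -0.001, -1.0]]
force: [-0.3, 0.0, -0.2]
opening: 0.188
```

arm_command --commands '[{"translation":[0,-0.12,0],"dr":[0,0,0],"jaw":0.8},{"translation":[0,-0.1,0],"dr":[0,0,0],"jaw":0.8},{"translation":[0,-0.1,0],"dr":[0,0,0],"jaw":0.8}]'

```text
time_s: 24.53
position: [0.5423, -0.2946, 0.0217]
tcp_rot: [[0.122, 0.993, 0.007], [0.993, -0.122, -0.002], [-0.001, 0.007, -1.0]]
force: [11.5, 2.5, -2.5]
opening: 0.2
```

arm_command --commands '[{"translation":[0,0.3,0],"dr":[0,0,0],"jaw":0.6},{"translation":[0,0,-0.5],"dr":[0,0,0],"jaw":0.6},{"translation":[0,0,-1],"dr":[0,0,0],"jaw":0.6},{"translation":[0,0,-1],"dr":[0,0,0],"jaw":0.6},{"translation":[0,0,-1],"dr":[0,0,0],"jaw":0.6},{"translation":[0,0,-1],"dr":[0,0,0],"jaw":0.6},{"translation":[0,-0.3,-1],"dr":[0,0,0],"jaw":0.6},{"translation":[0,-0.7,-1],"dr":[0,0,0],"jaw":0.6},{"translation":[0,-0.7,-1],"dr":[0,0,0],"jaw":0.6},{"translation":[0,-0.7,-1],"dr":[0,0,0],"jaw":0.6},{"translation":[0,0,0],"dr":[0,0,0],"jaw":0.6}]'

```text
time_s: 25.45
position: [0.4861, -0.2884, 0.2393]
tcp_rot: [[0.12, 0.993, 0.003], [0.993, -0.12, -0.005], [-0.004, 0.004, -1.0]]
force: [0.1, -0.1, -0.0]
opening: 0.401
```

```bash
python3 - <<'E'
from h import *
st=read_state(); p,d=capture("wrist"); np.savez("w7.npz",p=p,d=d,R=st["tcp_rot"],t=st["position"]); cv2.imwrite("pics/w7.png",p[:,:,::-1]); print(st["position"])
p,d,K,P=load("w7.npz"); X=pcl(d,K,P)
b=blue(p);b[240:]=0
k,l,s,c=cv2.connectedComponentsWithStats(b.astype(np.uint8)); a=np.array([.9931,-.1175]);n=np.array([.1175,.9931]);D=np.array([.5012,-.2884])
for i in range(1,k):
    if s[i,4]>200:
        w=onplane(c[i],.006,K,P)[0,:2]; print(c[i].round(1),(w-D)@a,(w-D)@n,rect(l==i,.006,K,P))
E
```

```text
[ 0.48610024 -0.28836792  0.2393453 ]
[258.3 155. ] -0.08863063845117451 0.0037145292852725307 ((413.338134765625, -276.28302001953125), (87.75904846191406, 14.949570655822754), 83.13626098632812)
[340.9 156. ] 0.0016493731949947879 0.0023222709893659585 ((503.0814208984375, -288.2515869140625), (85.74878692626953, 13.79967975616455), 83.1629638671875)
```

View pics/w7.png

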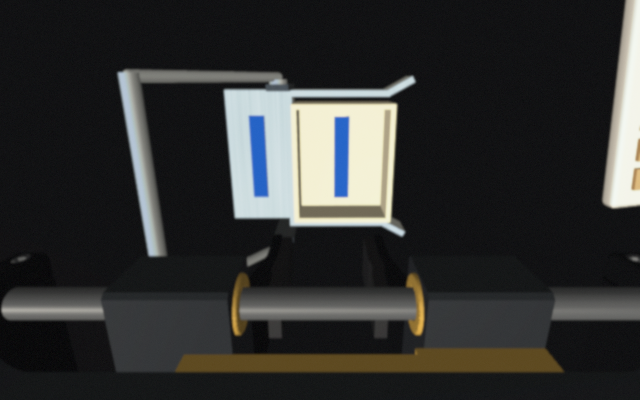

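```bash
python3 - <<'E'
from h import *
p,d,K,P=load("w7.npz"); X=pcl(d,K,P)
a=np.array([.9931,-.1175]);n=np.array([.1175,.9931]);D=np.array([.5012,-.2884])
for r in (110,150,190,220):
    for u in range(118,170,4):
        x=X[r,u]
        if .1<x[2]<.17: print(r,u,"a %.4f n %.4f z %.4f"%((x[:2]-D)@a,(x[:2]-D)@n,x[2]))
E
```

```text
110 126 a -0.1421 n 0.0638 z 0.1578
110 130 a -0.1388 n 0.0639 z 0.1593
110 134 a -0.1373 n 0.0638 z 0.1574
110 138 a -0.1355 n 0.0636 z 0.1559
110 142 a -0.1334 n 0.0636 z 0.1549
150 130 a -0.1444 n 0.0378 z 0.1570
150 134 a -0.1415 n 0.0379 z 0.1575
150 138 a -0.1382 n 0.0381 z 0.1587
150 142 a -0.1362 n 0.0379 z 0.1575
150 146 a -0.1352 n 0.0373 z 0.1543
190 138 a -0.1435 n 0.0102 z 0.1572
190 142 a -0.1395 n 0.0109 z 0.1595
190 146 a -0.1372 n 0.0106 z 0.1588
190 150 a -0.1357 n 0.0099 z 0.1563
190 154 a -0.1342 n 0.0091 z 0.1538
220 142 a -0.1441 n -0.0118 z 0.1576
220 146 a -0.1408 n -0.0115 z 0.1583
220 150 a -0.1375 n -0.0111 z 0.1593
220 154 a -0.1362 n -0.0123 z 0.1564
220 158 a -0.1347 n -0.0133 z 0.1538
```

arm_command --commands '[{"translation":[0,-0.84,0],"dr":[0,0,0],"jaw":0.6},{"translation":[0,-0.84,0],"dr":[0,0,0],"jaw":0.6},{"translation":[0,-0.84,0],"dr":[0,0,0],"jaw":0.6},{"translation":[0,-0.84,0],"dr":[0,0,0],"jaw":0.6},{"translation":[0,-0.84,0],"dr":[0,0,0],"jaw":0.6},{"translation":[0.06,-0.83,0],"dr":[0,0,0],"jaw":0.6},{"translation":[0,0,0],"dr":[0,0,0],"jaw":0.6}]'

```text
time_s: 26.08
position: [0.3591, -0.2687, 0.2327]
tcp_rot: [[0.121, 0.993, -0.005], [0.993, -0.121, 0.005], [0.004, -0.006, -1.0]]
force: [0.2, 0.2, -0.4]
opening: 0.401
```

arm_command --commands '[{"translation":[0,0,0.95],"dr":[0,0,0],"jaw":0.6},{"translation":[0,0,0.95],"dr":[0,0,0],"jaw":0.6},{"translation":[0,0,0.95],"dr":[0,0,0],"jaw":0.6},{"translation":[0,0,0.95],"dr":[0,0,0],"jaw":0.6},{"translation":[0,0,0],"dr":[0,0,0],"jaw":0.6}]'

```text
time_s: 26.5
position: [0.3616, -0.2693, 0.1351]
tcp_rot: [[0.12, 0.993, -0.005], [0.993, -0.12, 0.007], [0.006, -0.006, -1.0]]
force: [-0.6, 0.4, -0.1]
opening: 0.398
```

arm_command --commands '[{"translation":[0,0,-0.25],"dr":[0,0,0],"jaw":0.9},{"translation":[0,0,0],"dr":[0,0,0],"jaw":1},{"translation":[0,0,0],"dr":[0,0,0],"jaw":1},{"translation":[0,0,0],"dr":[0,0,0],"jaw":1},{"translation":[0,0,0],"dr":[0,0,0],"jaw":1},{"translation":[0,0,0],"dr":[0,0,0],"jaw":1},{"translation":[0,0,0],"dr":[0,0,0],"jaw":1}]'

```text
time_s: 27.08
position: [0.362, -0.2713, 0.1462]
tcp_rot: [[0.119, 0.993, -0.001], [0.993, -0.119, -0.001], [-0.001, -0.001, -1.0]]
force: [-5.5, 0.3, 5.8]
opening: 0.123
```

arm_command --commands '[{"translation":[0,0.62,-0.42],"dr":[0,0,0],"jaw":1},{"translation":[0,0.7,-0.34],"dr":[0,0,0],"jaw":1},{"translation":[0,0.75,-0.24],"dr":[0,0,0],"jaw":1},{"translation":[0,0.78,-0.12],"dr":[0,0,0],"jaw":1}]'

```text
time_s: 27.42
position: [0.4328, -0.2799, 0.1746]
tcp_rot: [[0.119, 0.993, -0.002], [0.993, -0.119, -0.001], [-0.001, -0.002, -1.0]]
force: [-5.0, -1.4, -1.3]
opening: 0.124
```

arm_command --commands '[{"translation":[0,0.79,0],"dr":[0,0,0],"jaw":1},{"translation":[0,0.78,0.12],"dr":[0,0,0],"jaw":1},{"translation":[0,0.75,0.23],"dr":[0,0,0],"jaw":1},{"translation":[0,0.71,0.34],"dr":[0,0,0],"jaw":1}]'

```text
time_s: 27.75
position: [0.5091, -0.2893, 0.157]
tcp_rot: [[0.119, 0.993, -0.001], [0.993, -0.119, -0.002], [-0.002, -0.0, -1.0]]
force: [-3.4, -2.7, 0.7]
opening: 0.124
```

arm_command --commands '[{"translation":[0,0.65,0.44],"dr":[0,0,0],"jaw":1},{"translation":[0,0.58,0.53],"dr":[0,0,0],"jaw":1},{"translation":[0,0.49,0.61],"dr":[0,0,0],"jaw":1},{"translation":[0,0,0],"dr":[0,0,0],"jaw":1}]'

```text
time_s: 28.08
position: [0.553, -0.2947, 0.1146]
tcp_rot: [[0.119, 0.993, 0.001], [0.993, -0.119, -0.001], [-0.001, 0.001, -1.0]]
force: [0.5, -2.0, -2.2]
opening: 0.128
```

arm_command --commands '[{"translation":[0,0.3,0.57],"dr":[0,0,0],"jaw":1},{"translation":[0,0.23,0.6],"dr":[0,0,0],"jaw":1},{"translation":[0,0.15,0.6],"dr":[0,0,0],"jaw":1},{"translation":[0,0,0],"dr":[0,0,0],"jaw":0.7},{"translation":[0,0,0],"dr":[0,0,0],"jaw":0.7},{"translation":[0,0,0],"dr":[0,0,0],"jaw":0.7},{"translation":[0,0,0],"dr":[0,0,0],"jaw":0.7}]'

```text
time_s: 28.67
position: [0.5682, -0.2956, 0.0728]
tcp_rot: [[0.12, 0.993, 0.0], [0.993, -0.12, 0.0], [0.0, 0.0, -1.0]]
force: [0.2, 0.5, -0.5]
opening: 0.28
```

arm_command --commands '[{"translation":[0,0,-1],"dr":[0,0,0],"jaw":0.7},{"translation":[0,0,-1],"dr":[0,0,0],"jaw":0.8},{"translation":[0,0.42,0],"dr":[0,0,0],"jaw":1},{"translation":[0,0,0],"dr":[0,0,0],"jaw":1},{"translation":[0,0,0],"dr":[0,0,0],"jaw":1},{"translation":[0,0,0],"dr":[0,0,0],"jaw":1},{"translation":[0,0,0.4],"dr":[0,0,0],"jaw":1},{"translation":[0,0,0.4],"dr":[0,0,0],"jaw":1},{"translation":[0,0,0.3],"dr":[0,0,0],"jaw":1}]'

```text
time_s: 29.42
position: [0.5775, -0.2964, 0.0922]
tcp_rot: [[0.12, 0.993, -0.003], [0.993, -0.12, 0.002], [0.002, -0.003, -1.0]]
force: [0.1, 0.0, -0.5]
opening: 0.007
```

arm_command --commands '[{"translation":[0,0,0.3],"dr":[0,0,0],"jaw":1},{"translation":[0,0,0.3],"dr":[0,0,0],"jaw":1},{"translation":[0,0,0.3],"dr":[0,0,0],"jaw":1},{"translation":[0,0,0.3],"dr":[0,0,0],"jaw":1},{"translation":[0,0,0.3],"dr":[0,0,0],"jaw":1}]'

```text
time_s: 29.83
position: [0.5789, -0.2973, 0.0563]
tcp_rot: [[0.12, 0.993, 0.0], [0.993, -0.12, -0.0], [-0.0, 0.0, -1.0]]
force: [0.6, 0.2, 0.8]
opening: 0.008
```

arm_command --commands '[{"translation":[0,0,0.12],"dr":[0,0,0],"jaw":1},{"translation":[0,0,0.1],"dr":[0,0,0],"jaw":1}]'

```text
time_s: 30.0
position: [0.5783, -0.297, 0.0508]
tcp_rot: [[0.12, 0.993, -0.001], [0.993, -0.12, 0.001], [0.001, -0.001, -1.0]]
force: [-0.4, 0.1, 0.6]
opening: 0.005
```

arm_command --commands '[{"translation":[0,0,0.06],"dr":[0,0,0],"jaw":1},{"translation":[0,0,0.04],"dr":[0,0,0],"jaw":1}]'

```text
time_s: 30.17
position: [0.5786, -0.2972, 0.0495]
tcp_rot: [[0.12, 0.993, -0.0], [0.993, -0.12, 0.0], [0.0, -0.0, -1.0]]
force: [-0.8, 0.7, 6.3]
opening: 0.007
```

arm_command --commands '[{"translation":[0,0,0.06],"dr":[0,0,0],"jaw":1},{"translation":[0,0,0],"dr":[0,0,0],"jaw":1}]'

```text
time_s: 30.33
position: [0.579, -0.2973, 0.0491]
tcp_rot: [[0.119, 0.993, 0.001], [0.993, -0.119, -0.001], [-0.0, 0.001, -1.0]]
force: [-1.8, 0.5, 6.8]
opening: 0.006
```

arm_command --commands '[{"translation":[0,0,-0.5],"dr":[0,0,0],"jaw":1},{"translation":[0,0,-1],"dr":[0,0,0],"jaw":1},{"translation":[0,0,-1],"dr":[0,0,0],"jaw":1},{"translation":[0,0,-1],"dr":[0,0,0],"jaw":1},{"translation":[0,0,-1],"dr":[0,0,0],"jaw":1},{"translation":[0,0,-1],"dr":[0,0,0],"jaw":1},{"translation":[0,0,-1],"dr":[0,0,0],"jaw":1},{"translation":[0,-0.8,-0.5],"dr":[0,0,0],"jaw":1},{"translation":[0,-0.8,0],"dr":[0,0,0],"jaw":1},{"translation":[0,-0.8,0],"dr":[0,0,0],"jaw":1},{"translation":[0,0,0],"dr":[0,0,0],"jaw":1}]'

```text
time_s: 31.25
position: [0.5157, -0.2887, 0.2235]
tcp_rot: [[0.12, 0.993, -0.003], [0.993, -0.12, 0.001], [0.001, -0.003, -1.0]]
force: [-0.6, 0.1, 0.1]
opening: -0.001
```

```bash
python3 - <<'E'
from h import *
st=read_state(); p,d=capture("wrist"); np.savez("w8.npz",p=p,d=d,R=st["tcp_rot"],t=st["position"]); cv2.imwrite("pics/w8.png",p[:,:,::-1]); print(st["position"],st["force"])
p,d,K,P=load("w8.npz"); X=pcl(d,K,P)
b=blue(p);b[240:]=0
k,l,s,c=cv2.connectedComponentsWithStats(b.astype(np.uint8)); a=np.array([.9931,-.1175]);n=np.array([.1175,.9931]);D=np.array([.5012,-.2884])
for i in range(1,k):
    if s[i,4]>200:
        w=onplane(c[i],.006,K,P)[0,:2]; print(c[i].round(1),(w-D)@a,(w-D)@n,rect(l==i,.006,K,P))
A=(X[...,:2]-D)@a; N=(X[...,:2]-D)@n
q=(A>.055)&(A<.09)&(abs(N)<.06)&(X[...,2]>.02)&(X[...,2]<.06); q[235:]=0
print(q.sum(),np.median(A[q]),np.percentile(X[...,2][q],[5,50,90]))
p,d=capture("scene"); cv2.imwrite("pics/sc4.png",cv2.resize(p[100:320,150:450][:,:,::-1],None,fx=2.6,fy=2.6,interpolation=cv2.INTER_CUBIC))
p,d=capture("top"); np.savez("top4.npz",p=p,d=d); cv2.imwrite("pics/top4.png",p[:,:,::-1])
E
```

```text
[ 0.51568176 -0.28871069  0.22350891] [-0.55441608  0.11785593  0.07681384]
[229.6 162.4] -0.08870927055879893 0.0032397678136264056 ((413.18682861328125, -276.8714599609375), (88.53938293457031, 15.099967002868652), 83.09626007080078)
[315.2 163.1] 0.0017498969747628274 0.0023640172986372815 ((502.8780517578125, -288.1632080078125), (87.535888671875, 13.78464126586914), 83.62167358398438)
1503 0.070314481232451 [0.03789482 0.0413446  0.04269494]
```

View pics/w8.png

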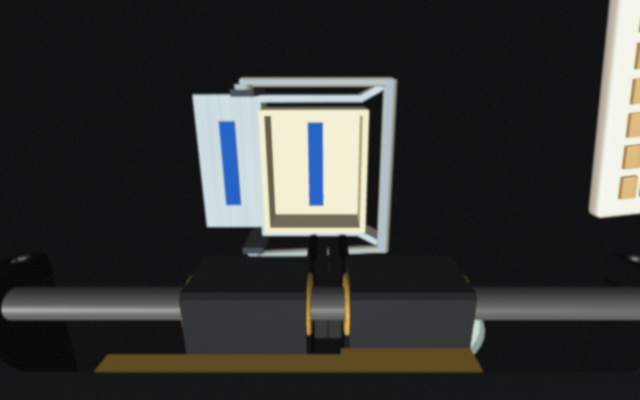

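View pics/sc4.png

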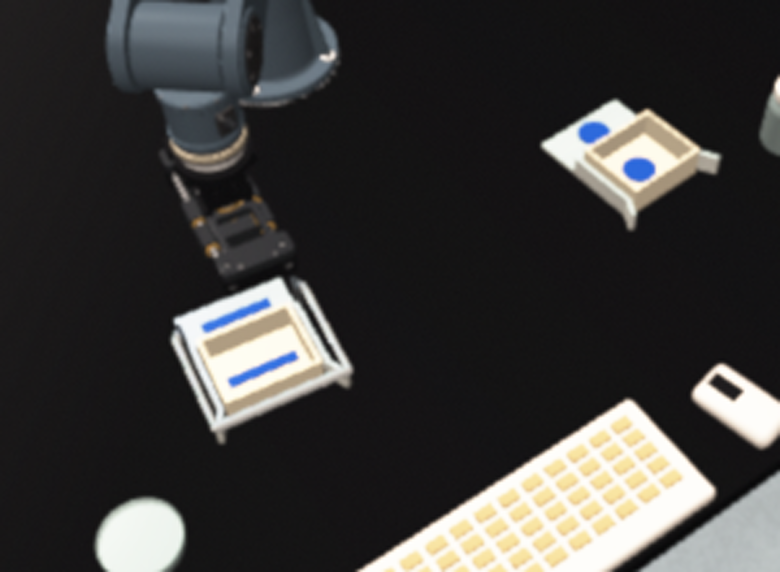

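View pics/top4.png

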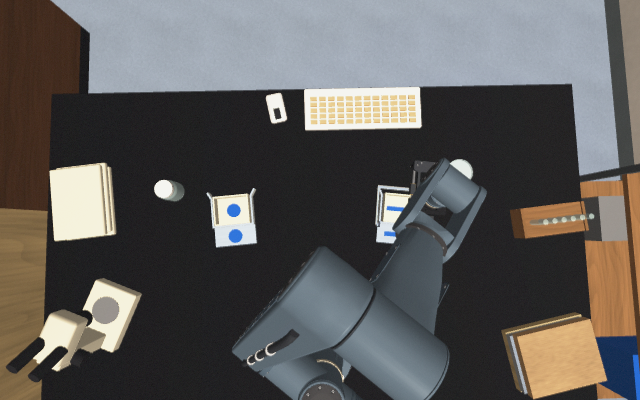

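```bash
python3 - <<'E'
from h import *
for f,c0,rng in(("w7.npz",400,(110,215)),("w8.npz",372,(115,225))):
    p,d,K,P=load(f); g=((p.min(2)>150)|blue(p))
    cream=(p[...,0]-p[...,2]>12)&(p.min(2)>150)
    R=[(c0-np.argmax(cream[r,c0:250:-1])+.5,r) for r in range(*rng)]
    L=[(180+np.argmax(g[r,180:300])-.5,r) for r in range(rng[0],205)]
    print(f,line(onplane(R,.045,K,P)[:,:2]),line(onplane(L,.006,K,P)[:,:2]))
E
```

```text
w7.npz (np.float32(83.22573), (np.float32(0.5529118), np.float32(-0.29115036))) (np.float32(83.24402), (np.float32(0.38189924), np.float32(-0.27336094)))
w8.npz (np.float32(83.146835), (np.float32(0.55289257), np.float32(-0.2929622))) (np.float32(83.29691), (np.float32(0.38250196), np.float32(-0.26845628)))
```

Square within 0.15° and the arm is clear of everything; handing in.

```bash
python3 -c "
from rig import *
print(hand_in()); print(read_state()['time_s'])"
```

```text
the job is handed in; nothing more can be done
None
the job is handed in; nothing more can be done
```

I sorted both trays into their docks, did the bail check and closed the bail, and handed the job in at about 31 s of the 72 s allowed. `hand_in()` gave no verdict.

- **Pass tray:** I gripped the round-tag tray by its front wall, slid it into the pass dock, and pressed it against the back wall with about 10 N. Its front edge reads 93.8° against 94.1° for the shelf edge, so it is square.
- **Bail check:** The bail started part-raised, at about 0.56 rad. I swung it back to its stop, which showed as a sharp force rise at about 2.35 rad. It moved with only about 3–6 N and did not bind.
- **Reject tray:** I slid the bar-tag tray into the reject dock and pressed it home with about 11 N. Its front edge matches the shelf edge within 0.15°.
- **Bail closed:** I swung the bail fully down onto its stop. The crossbar is 70 mm in front of the dock origin and its top is 42 mm above the bench, as expected for angle 0.
- **Final state:** The last pictures show the jar and dish where they were and the arm clear of everything.

Some checks disagreed or were not clean:
- **Tag-to-mark spacing:** It measured about 90.4 mm in both docks, against 89 mm nominal. I put this down to calibration, since both trays met the back wall.
- **Reject tray insertion:** One reading partway in showed a brief 2° tool tilt with the tool 6 mm high while it held the tray's front wall, so the tray may have tipped or lifted slightly for a moment. I don't know the cause. The tray then rode against the left side wall; a picture showed it flat, so I centred it and pushed it home.

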